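# Scoop mixing balls into the mixing cup

## Task

With the red-handled metal scoop, scoop the three white mixing balls out of the blue tray and tip them all into the clear mixing cup, leaving the cup standing where it is and never touching the balls with the gripper. Then put the scoop back on the black mat, sitting flat on its base, let go of it, and leave everything else on the table undisturbed.

Things in the scene. Friction and masses are not known exactly. Their poses are not given: they have to be found in the camera images.
- scoop_bowl (a point): loose aluminium hand scoop, red handle, 0.1 kg. Point: centre of the underside of its flat base (36 mm long); x forward to the lip, z up out of the bowl. Bowl 44 mm wide outside, 41 inside. In front of the base a plate 45 mm long rises 20 degrees to the lip: it keeps balls in while the base is level, lies flat on a floor at 20 degrees nose down, and empties at about 40 degrees nose down
- scoop_lip (a point): middle of the scoop's front lip (lower edge of its front plate, 2 mm sheet), at x = 60, z = 15 mm from scoop_bowl; axes as scoop_bowl. The bowl's back wall is 30 mm high at x = -18 mm; its side walls fall off in a straight line from 30 mm high there to nothing at the lip
- scoop_grip (a point): where to hold the scoop's red handle, at x = -60, z = 39 mm from scoop_bowl; axes as scoop_bowl. The handle is a flat-sided bar 18 mm wide (along y), 24 mm high and 75 mm long, rising backward at 20 degrees from the back wall; grasp it across y, from above, at any pitch
- tray: fixed blue steel ball tray, 214 x 64 mm, walls to 37 mm; origin mid-underside, x along it. Inside 56 mm wide: flat floor 6 mm above the table from the rear wall (26 mm high, x = -106 mm) to x = +82 mm, then a 60 degree ramp up to x = +98 mm. Balls start at x = +10 to +60 mm: set the scoop down behind them, lip towards the ramp, push to the ramp and lift nose up; balls cannot slip by beside it
- ball_a_center (a point): white glazed ceramic mixing ball, smooth and slippery, 20 mm diameter, 16 g; it rolls by itself only on slopes over about 4 degrees; the point is its centre (its axes mean nothing)
- ball_b_center (a point): white glazed ceramic mixing ball, smooth and slippery, 20 mm diameter, 16 g; it rolls by itself only on slopes over about 4 degrees; the point is its centre (its axes mean nothing)
- ball_c_center (a point): white glazed ceramic mixing ball, smooth and slippery, 20 mm diameter, 16 g; it rolls by itself only on slopes over about 4 degrees; the point is its centre (its axes mean nothing)
- cup_center (a point): clear plastic mixing cup, pink tint dried at the bottom, loose and light (60 g), standing upright, open at the top; 71 mm outer diameter at the rim (about 64 mm clear), 56 mm at the foot, 94 mm high; this point is its centre, half-way up (47 mm above its foot), z up its axis
- mat: black rubber mat lying on the table, fixed, 150 mm (x) by 180 mm (y), 4 mm thick; origin in the middle of its underside; the scoop starts on it and is put back on it
- green_tape: roll of green tape lying flat, 86 mm diameter, 18 mm high; loose bystander, origin in the middle of its underside
- red_tin: small red tin, 58 mm diameter, 58 mm high; loose bystander, origin in the middle of its underside

How it is judged (in metres and radians):
On the way, in this order (a step that is already met when the one before it is completed fails the run):
1. at least one ball is carried in the scoop, lifted clear of the tray (((x of ball_a_center in the frame of scoop_bowl between -0.02 and 0.06 m and y of ball_a_center in the frame of scoop_bowl between -0.022 and 0.022 m and z of ball_a_center in the frame of scoop_bowl between 0.005 and 0.045 m and height (world z) of ball_a_center above 0.07 m) or (x of ball_b_center in the frame of scoop_bowl between -0.02 and 0.06 m and y of ball_b_center in the frame of scoop_bowl between -0.022 and 0.022 m and z of ball_b_center in the frame of scoop_bowl between 0.005 and 0.045 m and height (world z) of ball_b_center above 0.07 m) or (x of ball_c_center in the frame of scoop_bowl between -0.02 and 0.06 m and y of ball_c_center in the frame of scoop_bowl between -0.022 and 0.022 m and z of ball_c_center in the frame of scoop_bowl between 0.005 and 0.045 m and height (world z) of ball_c_center above 0.07 m))), for 0.3 s.
2. all three balls are in the cup (horizontal distance between each of ball_a_center, ball_b_center, ball_c_center and cup_center below 0.035 m and z of ball_a_center in the frame of cup_center between -0.047 and 0.03 m and z of ball_b_center in the frame of cup_center between -0.047 and 0.03 m and z of ball_c_center in the frame of cup_center between -0.047 and 0.03 m), for 0.3 s.
At the end, for the whole second after the job is handed in: All three balls are inside the cup, below its rim; the cup stands upright (within 6 degrees) and within 40 mm of where it stood; the scoop sits flat on its base (within 7 degrees) with the middle of its base over the mat, at rest (all of step 2 and angle between cup_center's own z axis and vertical below 0.1 rad and distance of cup_center from where it was at the start of the episode below 0.04 m and x of scoop_bowl in the frame of mat between -0.075 and 0.075 m and y of scoop_bowl in the frame of mat between -0.09 and 0.09 m and z of scoop_bowl in the frame of mat below 0.012 m and angle between scoop_bowl's own z axis and vertical below 0.12 rad and linear speed of each of scoop, mix_cup below 0.02 m/s); the robot touches nothing.
It fails at once if the gripper's fingers touch a ball (contact force between the fingers and ball_a above 0.3 N or contact force between the fingers and ball_b above 0.3 N or contact force between the fingers and ball_c above 0.3 N).
It fails at once if the cup is knocked over (angle between cup_center's own z axis and vertical above 0.5 rad).
It fails at once if a bystander (green tape or red tin) is pushed more than 25 mm (distance of any of green_tape, red_tin from where it was at the start of the episode above 0.025 m).
It also fails if it takes over 64 s, if anything falls off the work surface, if the arm or the gripper's body presses on something with over 40 N, if the wrist force passes 120 N, or if a joint passes its speed limit or range.

## Robot

A 6-joint arm with a two-finger parallel gripper is mounted at the origin on a cart in front of the work surface, level with it; the furniture and walls round the work are solid. World frame = base frame: x ahead of the robot, y to its left, z up, the work surface at z = 0. Lengths are in mm, angles in rad, forces in N, time in s.
With the tool pointing down it reaches from about 350 to 775 mm from the base axis. Payload 7.3 kg.
Tool frame: the origin (TCP) lies midway between the tips of the shut fingers; the grasp point (between the pads) lies 19 mm behind it; z points along the fingers, y is the line along which they close (so a half turn about z gives the same grasp; the last joint's range is limited). The gripper opens to 92 mm and grips with 3 to 60 N. Pads are 19 mm wide; open, the fingers measure 130 mm over their backs; the gripper's body (75 mm by 190 mm) begins 47 mm behind the grasp point.
Start: joints at [-1.489, 0.342, 1.524, -0, 1.275, -0.146], TCP at [118.585, -511.451, 226.741] pointing down, gripper open.
Joint ranges: [-2.53, 2.53], [-0.77, 2.02], [0.04, 2.7], [-1, 4.14], [0.28, 2.66], [-3.11, 3.11]. Speed limits (rad/s): [2.57, 2.57, 3.14, 3.14, 3.14, 3.14].

## Interface

Orientations are given as [roll, pitch, yaw] about the fixed x, y, z axes, in that order (R = Rz(yaw) Ry(pitch) Rx(roll)).
In Python, from plant import bot gives the robot as it stands. The module is installed in compiled form; this text tells all that it offers.
- The arm moves only by the shell command python3 -m crank 'ROWS' [OPENING]. ROWS is JSON, a list of rows, each a list of 6 numbers: the shift along the tool's x, y, z in m, then the turn, a rotation vector about the tool's x, y, z in rad. In form: [[dx, dy, dz, wx, wy, wz], ...]. A call has 1 to 5 rows; each row shifts and turns the commanded pose from where the row before left it, along the tool's axes as they then stand; what a row does not reach is not made up. A row lasts 1/8 s, in which the tool goes at most 62.5 mm and 10.7 degrees, less where a joint would pass 70% of its speed; a pose out of reach is approached as far as the arm can. A call is refused whole if a number of a shift passes 0.0625 or a number of a turn 0.188, either way. A call with a gripper value outside its range is refused whole. OPENING is the opening in per cent of the stroke, from 0 (shut) to 100 (fully open), set as the call begins (- or left out, the last holds). The fingers move at their own pace and stop on an object; the grip force is fixed at half the most. Time passes only in rows, so rows that do not move let the fingers close. It gives the time, the measured TCP pose, the force, the opening and the grip force at its end, in the units of the state.
- bot.get_obs(): the state, without advancing time (a new reading comes with each control period).
- bot.capture(name): name is "scene" or "top" or "wrist"; returns a dict with "color" (480x640x3 uint8, blue, green, red), "fov_y" (degrees; the focal length in pixels is half the picture's height over the tangent of half this angle, whatever the lens; pixels are square), "cx", "cy" (the principal point, pixels), "extrinsics" (4x4, takes a point from world to camera coordinates); the wrist camera has in their place "tool_from_camera" (4x4, takes a point from camera to tool coordinates, whose origin is the TCP and whose axes are the flange's). Camera axes: x right, y up, looking along -z (the intrinsics and any distortion apply to the point x, -y, -z); pixel columns grow to the right and rows downward; lengths in mm; the calibration is good to about 2 mm. A picture is of the moment at which its call begins: read the wrist's pose just before it. There is no depth.
- bot.close_job(): hands the job in; it is judged then, once.
The state is a dict: "time": time; "joint_positions": joint angles; "dq": joint speeds; "tau": joint torques, N m; "tool_pos": TCP position; "tcp_rot": TCP orientation; "contact_force": force on the tool from outside, world axes, zero at the start; "moment": the same for the moment, N m; "grip_width": finger opening in mm; "finger_force": force on a finger pad.
Only numpy, scipy, OpenCV 4.12 (cv2) and the standard library are available. Lean on these libraries where they do the work, as an engineer would, in place of code of your own. Each camera call takes 0.05 s, during which the arm holds its last target. There are 200 camera calls.

## Working session

There is one attempt and no reset: what is moved stays moved. The work goes in short steps, Python scripts to look and compute and a shell command to move; the robot and the scene stay as the last step left them, time stands still between calls to the robot, and variables do not carry over. Pictures are saved under pics/ and viewed, at most 10 in all, crops included, and the job is handed in when it is done.

```bash
mkdir -p pics; python3 - <<'E'
from plant import bot
import cv2,numpy as np
print(bot.get_obs())
for n in("scene","top"):
    c=bot.capture(n); cv2.imwrite(f"pics/{n}0.png",c["color"]); print({k:v for k,v in c.items() if k!="color"})
E
```

```text
{'time': 0.0, 'joint_positions': array([-1.48898633e+00,  3.42748696e-01,  1.52501624e+00, -3.08724071e-06,
        1.27541415e+00, -1.45964293e-01]), 'dq': array([-1.17811451e-03, -8.09657207e-04,  3.67307838e-04, -3.12510964e-05,
        9.08106036e-04, -5.19354299e-04]), 'tau': array([-2.16379199e-04, -4.31241381e+01, -2.44218940e+01,  7.16595096e-02,
        5.59638196e-02, -1.44142487e-04]), 'tool_pos': array([ 118.55515722, -511.01576088,  226.03176391]), 'tcp_rot': array([-3.14002266e+00, -2.27820183e-04,  2.27775014e-01]), 'contact_force': array([-0.14536137,  0.7252545 ,  0.08224434]), 'moment': array([ 0.01772678,  0.00617445, -0.01246257]), 'finger_force': 0.0, 'grip_width': 91.82034093774243}
{'fov_y': 43.5591333806628, 'cx': 322.03630600195345, 'cy': 246.24290016268674, 'extrinsics': array([[-7.12806288e-01, -7.01311836e-01, -8.30083827e-03,
         4.06431259e+02],
       [ 5.27959158e-01, -5.44328293e-01,  6.51894038e-01,
        -3.05395441e+02],
       [-4.61699386e-01,  4.60291666e-01,  7.58264637e-01,
        -8.82722833e+02],
       [ 0.00000000e+00,  0.00000000e+00,  0.00000000e+00,
         1.00000000e+00]])}
{'fov_y': 57.84318147400961, 'cx': 317.72031033216217, 'cy': 232.6509660602628, 'extrinsics': array([[-5.81365113e-03, -9.99857726e-01, -1.58344428e-02,
         2.22202134e+01],
       [ 9.85810282e-01, -8.38705242e-03,  1.67653647e-01,
        -5.33568172e+02],
       [-1.67762599e-01, -1.46350767e-02,  9.85718786e-01,
        -8.30911856e+02],
       [ 0.00000000e+00,  0.00000000e+00,  0.00000000e+00,
         1.00000000e+00]])}
```

View pics/top0.png

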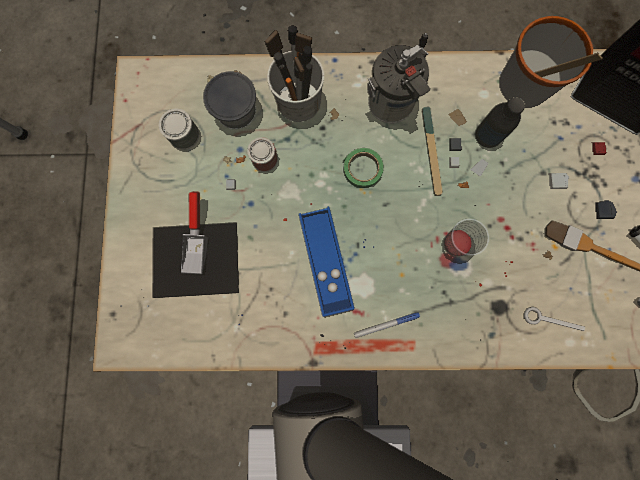

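View pics/scene0.png

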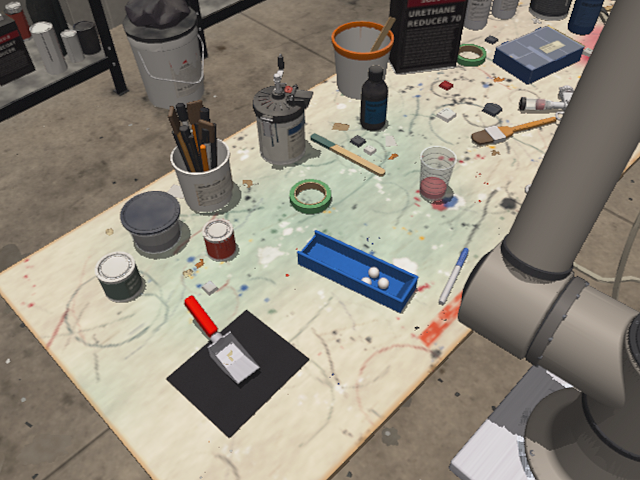

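The top view shows the scoop on the mat at about (194,240), with its lip down-image towards the robot. The tray is at (326,262) with its ramp at the near end, and the balls are at (323,275), (335,273) and (332,287). The cup is at (465,240), the tape at (363,168) and the tin at (262,152). The scene view agrees with this layout.

```bash
cat > h.py <<'E'
import numpy as np,cv2
from plant import bot
from scipy.spatial.transform import Rotation as Ro
def cam(n):
    c=bot.capture(n); f=240/np.tan(np.radians(c["fov_y"]/2))
    if "extrinsics" in c: T=np.linalg.inv(c["extrinsics"])
    else:
        o=OBS; W=np.eye(4); W[:3,:3]=Ro.from_euler("xyz",o["tcp_rot"]).as_matrix(); W[:3,3]=o["tool_pos"]; T=W@c["tool_from_camera"]
    return c["color"],(f,c["cx"],c["cy"],T)
def ray(k,p):
    f,cx,cy,T=k; d=T[:3,:3]@np.array([(p[0]-cx)/f,-(p[1]-cy)/f,-1]); return T[:3,3],d
def atz(k,p,z):
    o,d=ray(k,p); return o+d*(z-o[2])/d[2]
def tri(k1,p1,k2,p2):
    o1,d1=ray(k1,p1);o2,d2=ray(k2,p2); s=np.linalg.lstsq(np.c_[d1,-d2],o2-o1,rcond=None)[0]
    a,b=o1+s[0]*d1,o2+s[1]*d2; return (a+b)/2,np.linalg.norm(a-b)
def blob(m,amin=40):
    n,l,s,c=cv2.connectedComponentsWithStats(m.astype(np.uint8))
    return [(s[i,4],c[i].round(1),(l==i)) for i in range(1,n) if s[i,4]>=amin]
def rect(m):
    return cv2.boxPoints(cv2.minAreaRect(np.argwhere(m)[:,::-1].astype(np.float32)))
E
cat > m1.py <<'E'
from h import *
np.set_printoptions(precision=1,suppress=True)
im,k=cam("top"); hsv=cv2.cvtColor(im,cv2.COLOR_BGR2HSV); H,S,V=cv2.split(hsv)
def show(name,m,roi,z,amin=40):
    x0,x1,y0,y1=roi; mm=np.zeros_like(m); mm[y0:y1,x0:x1]=m[y0:y1,x0:x1]
    for a,c,b in blob(mm,amin):
        print(name,a,c,atz(k,c,z)[:2]); 
        for p in rect(b): print("    ",p,atz(k,p,z)[:2])
red=((H<8)|(H>172))&(S>150)
show("handle",red,(170,220,180,240),45)
show("mat",V<50,(140,250,215,305),4,400)
show("tray",(H>100)&(H<125)&(S>120),(290,365,200,325),37,300)
show("metal",(S<60)&(V>110),(175,213,228,285),12)
show("balls",(S<70)&(V>150),(310,348,260,298),16,15)
im2,k2=cam("scene"); 
cv2.imwrite("pics/z.png",np.hstack([cv2.resize(im[180:300,150:250],None,fx=4,fy=4,interpolation=2),cv2.resize(im[205:325,420:520],None,fx=4,fy=4,interpolation=2)]))
E
python3 m1.py
```

```text
handle 331 [193.  209.9] [583.1 273.2]
     [189. 228.] [545.6 279.8]
     [189. 192.] [621.  283.1]
     [198. 192.] [620.8 264.5]
     [198. 228.] [545.4 261.4]
mat 4895 [195.7 262. ] [480.4 275.5]
     [149.5 226.6] [556.8 377.6]
     [236.  222.3] [564.6 192.9]
     [239.5 293.1] [415.1 181.7]
     [153.  297.4] [407.4 361.3]
tray 2948 [326.1 261. ] [477.1   2. ]
     [298.2 213.4] [575.5  58.4]
     [329.4 206. ] [590.5  -5.9]
     [353.9 308.8] [382. -52.]
     [322.7 316.2] [367.9   9.7]
metal 52 [193.2 232.7] [541.5 280.9]
     [183. 234.] [538.9 302.4]
     [183.4 229. ] [549.5 302.1]
     [203.3 230.5] [546.1 259.7]
     [203.  235.4] [535.5 260.1]
metal 565 [193.  256.7] [490.7 279.2]
     [180.5 271.9] [459.3 303.8]
     [182.9 237.6] [531.3 302.3]
     [203. 239.] [528.  259.7]
     [200.6 273.3] [456.1 261.9]
balls 15 [345.6 261.9] [477.1 -38.2]
     [344. 260.] [481. -35.]
     [347. 260.] [481.  -41.2]
     [347. 265.] [470.7 -41. ]
     [344. 265.] [470.7 -34.8]
balls 122 [312.  286.7] [426.8  31.2]
     [310. 268.] [465.1  35.2]
     [316. 268.] [465.   22.8]
     [316. 297.] [405.9  23.1]
     [310. 297.] [406.   35.3]
balls 41 [335.  272.8] [454.8 -16.1]
     [332. 270.] [460.6 -10. ]
     [338. 270.] [460.5 -22.4]
     [338. 276.] [448.2 -22.2]
     [332. 276.] [448.3  -9.9]
balls 43 [321.9 275.6] [449.3  10.8]
     [319. 272.] [456.7  16.7]
     [325. 272.] [456.6   4.4]
     [325. 279.] [442.3   4.5]
     [319. 279.] [442.4  16.8]
balls 45 [332. 287.] [425.9  -9.7]
     [329. 284.] [432.1  -3.6]
     [335. 284.] [432.  -15.8]
     [335. 290.] [419.8 -15.7]
     [329. 290.] [419.9  -3.5]
```

View pics/z.png

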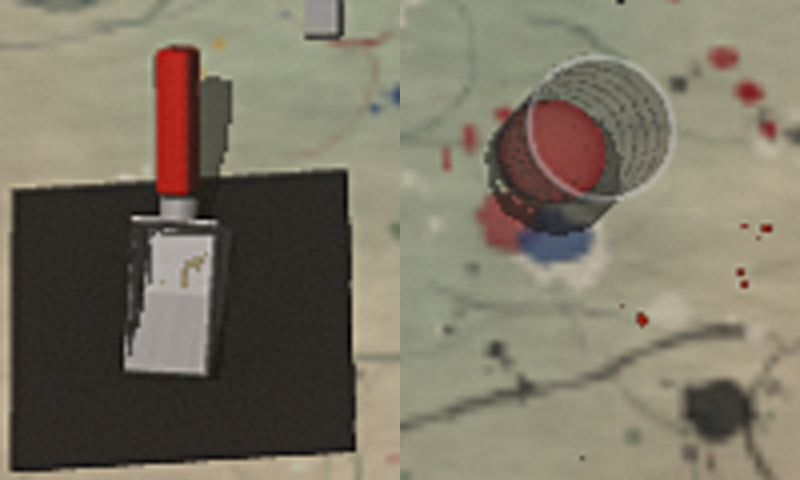

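```bash
python3 - <<'E'
from h import *
np.set_printoptions(precision=1,suppress=True)
im,k=cam("top")
for n,p,z in [("lipL",(181,272.5),19),("lipR",(201.8,274.2),19),("backL",(183,234.2),34),("backR",(203.7,234.6),34),("hstart",(194.2,228.5),44),("hend",(194.3,191.8),74),("rim",(470,236.8),94),("foot",(458,242.5),3),("tape",(363,168),18),("tin",(262,148),58),("bottle",(517,103),100),("brushes",(290,60),150),
 ("tr1",(299.5,214.5),26),("tr2",(329,207),26),("tf1",(353.5,307.5),37),("tf2",(324,316),37)]: print(n,atz(k,p,z))
E
```

```text
lipL [457.4 300.5  19. ]
lipR [453.7 257.4  19. ]
backL [534.8 295.1  34. ]
backR [533.6 252.4  34. ]
hstart [544.6 269.4  44. ]
hend [613.4 263.2  74. ]
rim [ 515. -270.   94.]
foot [ 517.5 -275.     3. ]
tape [677.3 -78.5  18. ]
tin [709.4 132.   58. ]
bottle [ 780.7 -377.5  100. ]
brushes [849.6  67.7 150. ]
tr1 [575.6  56.3  26. ]
tr2 [591.   -5.1  26. ]
tf1 [384.5 -51.3  37. ]
tf2 [368.3   7.1  37. ]
```

```bash
cat > plan.py <<'E'
# python3 plan.py tcp  x y z yawdeg thetadeg nrows     (tool pose)
# python3 plan.py lip  x y z toolyawdeg nosedowndeg nrows  (scoop lip; TCP in lip frame from grasp.txt)
from h import *; import sys
def R(y,t): return Ro.from_euler("z",y,degrees=True)*Ro.from_euler("x",np.pi)*Ro.from_euler("y",t,degrees=True)
o=bot.get_obs(); p=o["tool_pos"]; q=Ro.from_euler("xyz",o["tcp_rot"])
a=list(map(float,sys.argv[2:7])); n=int(sys.argv[7]); P=np.array(a[:3])
g=np.array([120,0,-5.]) # lip->TCP in tool axes (tool x back, z down), tool level with scoop
t0=0
try: g=np.loadtxt("grasp.txt"); 
except OSError: pass
def rows(Pf):
    w=(q.inv()*R(a[3],a[4])).as_rotvec(); cur=q; pp=p if sys.argv[1]=="tcp" else p-q.apply(g)
    for i in range(n):
        nq=q*Ro.from_rotvec(w*(i+1)/n)
        if sys.argv[1]=="tcp": d=cur.inv().apply((P-p)/n)
        else:
            l0=pp+(P-pp)*i/n; l1=pp+(P-pp)*(i+1)/n; d=cur.inv().apply(l1+nq.apply(g)-l0-cur.apply(g))
        print(np.r_[d/1000,(cur.inv()*nq).as_rotvec()].round(4).tolist()); cur=nq
print("now",p.round(1),"lip",(p-q.apply(g)).round(1),"rpy",np.degrees(o["tcp_rot"]).round(1),"w",o["grip_width"].round(1),"t",o["time"])
rows(P)
E
python3 plan.py tcp 450 -200 220 13 0 8;python3 plan.py tcp 575 268 130 -5 0 16; python3 -m crank --help | head -5
```

```text
Traceback (most recent call last):
  File "plan.py", line 19, in <module>
    print("now",p.round(1),"lip",(p-q.apply(g)).round(1),"rpy",np.degrees(o["tcp_rot"]).round(1),"w",o["grip_width"].round(1),"t",o["time"])
                                                                                                     ^^^^^^^^^^^^^^^^^^^^^
AttributeError: 'float' object has no attribute 'round'
Traceback (most recent call last):
  File "plan.py", line 19, in <module>
    print("now",p.round(1),"lip",(p-q.apply(g)).round(1),"rpy",np.degrees(o["tcp_rot"]).round(1),"w",o["grip_width"].round(1),"t",o["time"])
                                                                                                     ^^^^^^^^^^^^^^^^^^^^^
AttributeError: 'float' object has no attribute 'round'
invalid input: not JSON, or not a number
```

```bash
sed -i 's/o\["grip_width"\].round(1)/round(float(o["grip_width"]),1)/' plan.py
python3 plan.py tcp 450 -200 220 13 0 9
```

```text
now [ 118.6 -511.3  226.4] lip [   1.7 -538.4  221.4] rpy [-180.    -0.    13.1] w 92.1 t 0.25
[0.0437, -0.0254, 0.0007, -0.0001, -0.0, 0.0001]
[0.0437, -0.0254, 0.0007, -0.0001, -0.0, 0.0001]
[0.0437, -0.0254, 0.0007, -0.0001, -0.0, 0.0001]
[0.0437, -0.0254, 0.0007, -0.0001, -0.0, 0.0001]
[0.0437, -0.0254, 0.0007, -0.0001, -0.0, 0.0001]
[0.0437, -0.0254, 0.0007, -0.0001, -0.0, 0.0001]
[0.0437, -0.0254, 0.0007, -0.0001, -0.0, 0.0001]
[0.0437, -0.0254, 0.0007, -0.0001, -0.0, 0.0001]
[0.0437, -0.0254, 0.0007, -0.0001, -0.0, 0.0001]
```

```bash
python3 -m crank '[[0.044,-0.025,0,0,0,0],[0.044,-0.025,0,0,0,0],[0.044,-0.025,0,0,0,0],[0.044,-0.025,0,0,0,0],[0.044,-0.025,0,0,0,0]]' 100
python3 -m crank '[[0.044,-0.025,0,0,0,0],[0.044,-0.025,0,0,0,0],[0.044,-0.025,0,0,0,0],[0.044,-0.025,0,0,0,0]]'
python3 plan.py tcp 575 268 130 -5 0 10
```

```text
time: 0.88
tool_pos: [305.7, -338.8, 226.8]
tcp_rot: [3.141, -0.0, 0.228]
contact_force: [-0.6, -0.4, 0.7]
grip_width: 91.8
finger_force: 0.0
time: 1.38
tool_pos: [454.6, -201.5, 226.8]
tcp_rot: [3.141, -0.0, 0.228]
contact_force: [0.2, -0.8, -0.4]
grip_width: 91.5
finger_force: 0.0
now [ 454.6 -201.5  226.8] lip [ 337.7 -228.6  221.8] rpy [180.   -0.   13.1] w 91.5 t 1.375
[0.0223, -0.043, 0.0097, 0.0, -0.0, 0.0315]
[0.021, -0.0437, 0.0097, 0.0, -0.0, 0.0315]
[0.0196, -0.0443, 0.0097, 0.0, -0.0, 0.0315]
[0.0182, -0.0449, 0.0097, 0.0, -0.0, 0.0315]
[0.0167, -0.0455, 0.0097, 0.0, -0.0, 0.0315]
[0.0153, -0.046, 0.0097, 0.0, -0.0, 0.0315]
[0.0138, -0.0465, 0.0097, 0.0, -0.0, 0.0315]
[0.0124, -0.0469, 0.0097, 0.0, -0.0, 0.0315]
[0.0109, -0.0472, 0.0097, 0.0, -0.0, 0.0315]
[0.0094, -0.0476, 0.0097, 0.0, -0.0, 0.0315]
```

```bash
python3 -m crank '[[0.022,-0.043,0.008,0,0,0.0315],[0.021,-0.044,0.008,0,0,0.0315],[0.0196,-0.044,0.008,0,0,0.0315],[0.018,-0.045,0.008,0,0,0.0315],[0.017,-0.0455,0.008,0,0,0.0315]]'
python3 -m crank '[[0.015,-0.046,0.008,0,0,0.0315],[0.014,-0.0465,0.008,0,0,0.0315],[0.0124,-0.047,0.008,0,0,0.0315],[0.011,-0.047,0.008,0,0,0.0315],[0.0094,-0.0476,0.008,0,0,0.0315]]'
python3 -m crank '[[0,0,0,0,0,0]]'
cat > w.py <<'E'
import h,sys,cv2,pickle
h.OBS=h.bot.get_obs(); im,k=h.cam("wrist"); cv2.imwrite(sys.argv[1],im); pickle.dump(k,open("k.pkl","wb"))
E
python3 w.py pics/w1.png;python3 plan.py tcp 575 268 24 -5 0 4
```

```text
time: 2.0
tool_pos: [513.8, 33.4, 186.4]
tcp_rot: [3.141, -0.0, 0.069]
contact_force: [-0.0, -0.4, -0.6]
grip_width: 91.8
finger_force: 0.0
time: 2.62
tool_pos: [573.9, 268.2, 146.2]
tcp_rot: [3.141, 0.0, -0.088]
contact_force: [0.5, -1.3, 0.8]
grip_width: 92.2
finger_force: 0.0
time: 2.75
tool_pos: [573.1, 269.6, 145.1]
tcp_rot: [3.141, 0.002, -0.083]
contact_force: [-0.1, -0.5, 1.0]
grip_width: 92.1
finger_force: 0.0
now [573.1 267.8 145.6] lip [453.6 277.9 140.8] rpy [ 1.8e+02  1.0e-01 -4.8e+00] w 91.6 t 2.8
[0.0005, -0.0001, 0.0304, 0.0002, 0.0003, 0.0007]
[0.0005, -0.0001, 0.0304, 0.0002, 0.0003, 0.0007]
[0.0005, -0.0001, 0.0304, 0.0002, 0.0003, 0.0007]
[0.0005, -0.0001, 0.0304, 0.0002, 0.0003, 0.0007]
```

View pics/w1.png

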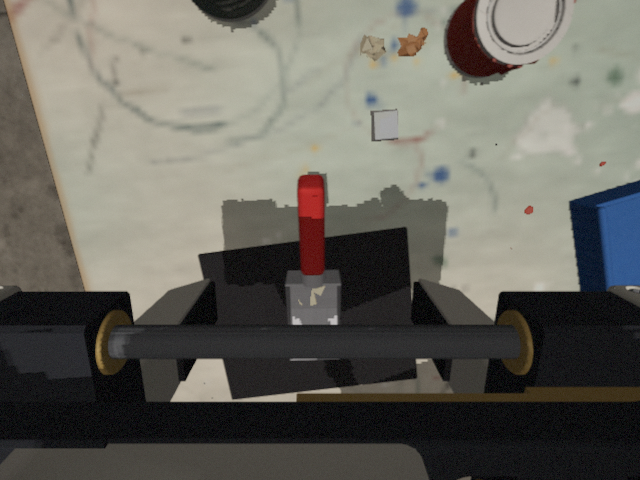

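The wrist view shows the handle running from (311,177) to (313,275), centred between the fingers. The back wall is at (287..341, 272) and the lip is near y=360.

```bash
python3 - <<'E'
from h import *; import pickle
k=pickle.load(open("k.pkl","rb"))
im=cv2.imread("pics/w1.png");h=cv2.cvtColor(im,cv2.COLOR_BGR2HSV)
m=((h[...,0]<8)|(h[...,0]>172))&(h[...,1]>150); m[:,:285]=0;m[:,340:]=0;m[:150]=0
for r in (190,220,250,270): c=np.argwhere(m[r])[:,0]; print(r,c.min(),c.max())
for n,p,z in [("tip",(311,176),78),("red start",(313,275),52),("backL",(287,272),34),("backR",(341,272),34),("lipL",(290,359),19),("lipR",(341,359),19)]: print(n,atz(k,p,z).round(1))
E
```

```text
190 298 323
220 299 323
250 299 324
270 301 323
tip [622.4 266.9  78. ]
red start [547.8 272.1  52. ]
backL [544.9 292.8  34. ]
backR [541.3 250.7  34. ]
lipL [456.7 300.4  19. ]
lipR [452.9 255.2  19. ]
```

```bash
python3 -m crank '[[0.002,-0.0015,0.03,0,0,0],[0.002,0,0.03,0,0,0],[0,0,0.03,0,0,0],[0,0,0.0305,0,0,0],[0,0,0,0,0,0]]'
python3 -m crank '[[0,0,0,0,0,0],[0,0,0,0,0,0],[0,0,0,0,0,0],[0,0,0,0,0,0],[0,0,0,0,0,0]]' 0
python3 -m crank '[[0,0,0,0,0,0],[0,0,0,0,0,0],[0,0,0,0,0,0]]' 0
```

```text
time: 3.42
tool_pos: [576.2, 265.9, 24.2]
tcp_rot: [3.139, 0.005, -0.088]
contact_force: [-0.3, -0.1, -0.1]
grip_width: 91.7
finger_force: 0.0
time: 4.05
tool_pos: [577.8, 267.8, 26.4]
tcp_rot: [3.142, -0.0, -0.087]
contact_force: [0.3, 0.5, 0.8]
grip_width: 46.4
finger_force: 0.0
time: 4.42
tool_pos: [577.9, 267.8, 26.2]
tcp_rot: [-3.142, -0.0, -0.087]
contact_force: [-1.1, 0.2, -0.3]
grip_width: 17.5
finger_force: 29.8
```

```bash
echo 122 0 -7 > grasp.txt; python3 -m crank '[[0,0,-0.02,0,0,0],[0,0,-0.04,0,0,0],[0,0,-0.04,0,0,0],[0,0,0,0,0,0]]'
python3 plan.py lip 475 0.6 70 13.5 20 8
```

```text
time: 4.92
tool_pos: [579.7, 268.5, 129.9]
tcp_rot: [-3.139, -0.007, -0.087]
contact_force: [0.5, -0.4, -0.6]
grip_width: 18.1
finger_force: 29.8
now [579.7 268.5 129.9] lip [458.3 279.1 122.1] rpy [-179.8   -0.4   -5. ] w 18.1 t 4.925
[0.0046, 0.0297, 0.0013, 0.0068, 0.0424, -0.04]
[0.0029, 0.0299, 0.0012, 0.0068, 0.0424, -0.04]
[0.0013, 0.0301, 0.0011, 0.0068, 0.0424, -0.04]
[-0.0004, 0.0302, 0.0009, 0.0068, 0.0424, -0.04]
[-0.0021, 0.0302, 0.0006, 0.0068, 0.0424, -0.04]
[-0.0037, 0.0301, 0.0003, 0.0068, 0.0424, -0.04]
[-0.0053, 0.03, -0.0001, 0.0068, 0.0424, -0.04]
[-0.0069, 0.0298, -0.0006, 0.0068, 0.0424, -0.04]
```

```bash
python3 -m crank '[[0.0046,0.0297,0.0013,0.0068,0.0424,-0.04],[0.003,0.03,0.0012,0.0068,0.0424,-0.04],[0.0013,0.03,0.0011,0.0068,0.0424,-0.04],[-0.0004,0.03,0.001,0.0068,0.0424,-0.04],[-0.002,0.03,0.0006,0.0068,0.0424,-0.04]]'
python3 -m crank '[[-0.0037,0.03,0.0003,0.0068,0.0424,-0.04],[-0.0053,0.03,0,0.0068,0.0424,-0.04],[-0.007,0.03,-0.0006,0.0068,0.0424,-0.04],[0,0,0,0,0,0],[0,0,0,0,0,0]]'
python3 w.py pics/w2.png
python3 plan.py lip 475 0.6 7 13.5 20 4
python3 - <<'E'
from h import *
im,k=cam("top"); im2,k2=cam("scene")
cv2.imwrite("pics/t2.png",np.hstack([cv2.resize(im[190:330,270:390],None,fx=3.3,fy=3.3),cv2.resize(im2[190:330,290:430],(400,462))[:, :400]]))
E
```

```text
time: 5.55
tool_pos: [582.8, 116.7, 118.2]
tcp_rot: [-3.129, -0.213, 0.114]
contact_force: [-0.0, 0.2, 0.2]
grip_width: 17.8
finger_force: 29.8
time: 6.18
tool_pos: [581.9, 26.5, 114.2]
tcp_rot: [3.141, -0.34, 0.235]
contact_force: [0.3, -0.7, -1.1]
grip_width: 17.9
finger_force: 29.8
now [582.1  27.  114.4] lip [472.6   0.6  67. ] rpy [180.  -19.5  13.5] w 18.0 t 6.225
[-0.0045, 0.0001, 0.0141, 0.0001, 0.002, 0.0001]
[-0.0045, 0.0001, 0.0141, 0.0001, 0.002, 0.0001]
[-0.0045, 0.0001, 0.0141, 0.0001, 0.002, 0.0001]
[-0.0046, 0.0002, 0.0141, 0.0001, 0.002, 0.0001]
```

View pics/t2.png

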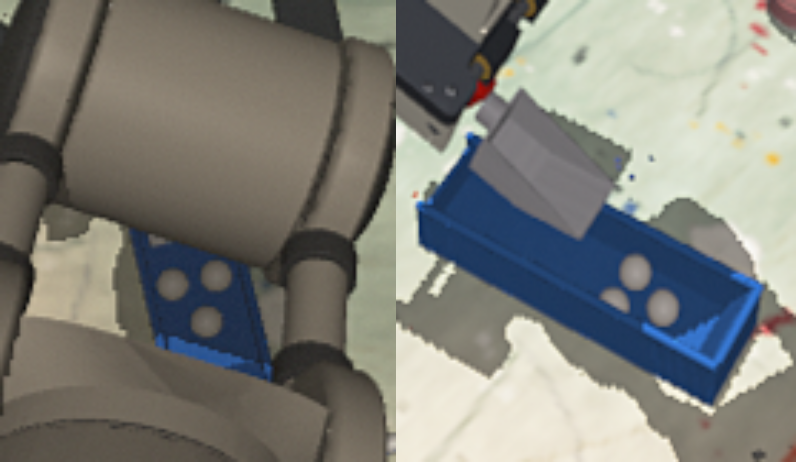

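The top view is blocked by the arm. The scene crop shows the empty scoop above the tray with lip corners at about (354,262) and (367,246), and the balls ahead of it.

```bash
python3 - <<'E'
from h import *
im,k=cam("scene"); t=np.array([-.972,-.233]);nn=np.array([-t[1],t[0]])
for n,p,z in [("lipA",(354.4,262.1),67),("lipB",(367.4,246.1),67),("frontA",(401,299.7),37),("frontB",(417.4,277),37),("rearA",(298.5,253),26),("rearB",(316.5,232),26),("ball",(373.8,272.5),16),("ball2",(382,283),16)]:
  q=atz(k,p,z); d=q[:2]-[480,1.8]; print(n,q.round(1),"tray",(d@t).round(1),(d@nn).round(1))
E
```

```text
lipA [468.   23.4  67. ] tray 6.7 -23.8
lipB [476.2 -19.4  67. ] tray 8.7 19.8
frontA [371.2  10.3  37. ] tray 103.7 -33.6
frontB [381.8 -47.3  37. ] tray 106.9 24.9
rearA [578.   53.5  26. ] tray -107.3 -27.4
rearB [590.9  -6.4  26. ] tray -105.9 33.8
ball [453.3 -14.9  16. ] tray 29.8 10.1
ball2 [427.1  -7.2  16. ] tray 53.5 -3.6
```

```bash
python3 -m crank '[[-0.005,0,0.014,0,0.002,0],[-0.005,0,0.014,0,0.002,0],[-0.005,0,0.014,0,0.002,0],[0,0,0,0,0,0]]'
python3 -m crank '[[-0.002,0,0.005,0,0,0],[-0.001,0,0.003,0,0,0],[0,0,0,0,0,0]]'
python3 plan.py lip 475 0.6 7 13.0 20 2
```

```text
time: 6.88
tool_pos: [581.6, 27.1, 69.2]
tcp_rot: [-3.142, -0.346, 0.237]
contact_force: [0.1, 0.7, -0.5]
grip_width: 17.9
finger_force: 29.8
time: 7.25
tool_pos: [582.3, 26.3, 61.7]
tcp_rot: [3.141, -0.348, 0.236]
contact_force: [0.3, 0.1, -1.0]
grip_width: 17.8
finger_force: 29.8
now [582.3  26.3  61.7] lip [473.1   0.   13.5] rpy [179.9 -19.9  13.5] w 17.8 t 7.25
[-0.0002, 0.0005, 0.0033, -0.0011, 0.0005, 0.0044]
[-0.0002, 0.0005, 0.0033, -0.0011, 0.0005, 0.0044]
```

```bash
python3 -m crank '[[-0.0015,0,0.004,0,0,0.006],[0,0,0,0,0,0]]'
python3 -m crank '[[-0.0007,0,0.0019,0,0,0],[0,0,0,0,0,0]]'
python3 -m crank '[[-0.0005,0,0.001,0,0,0],[0,0,0,0,0,0]]'
python3 plan.py lip 475 0.6 7 13.0 20 1
```

```text
time: 7.5
tool_pos: [582.0, 26.2, 57.2]
tcp_rot: [-3.14, -0.348, 0.229]
contact_force: [0.5, 0.5, -0.7]
grip_width: 17.9
finger_force: 29.8
time: 7.75
tool_pos: [582.2, 26.2, 55.3]
tcp_rot: [-3.14, -0.348, 0.23]
contact_force: [-0.1, 0.7, -0.8]
grip_width: 17.3
finger_force: 29.8
time: 8.0
tool_pos: [582.0, 26.2, 54.2]
tcp_rot: [-3.14, -0.348, 0.23]
contact_force: [0.6, -0.4, -0.7]
grip_width: 17.7
finger_force: 29.8
now [582.   26.2  54.2] lip [472.7   0.7   6.1] rpy [-179.9  -19.9   13.2] w 17.7 t 8.0
[0.0024, 0.0009, -0.0003, -0.0022, 0.0012, 0.0027]
```

```bash
python3 -m crank '[[-0.0005,0,0.001,0,0,0],[0,0,0,0,0,0]]'
python3 -m crank '[[-0.0005,0,0.001,0,0,0],[0,0,0,0,0,0]]'
python3 w.py pics/w3.png
python3 - <<'E'
from h import *
im2,k2=cam("scene"); cv2.imwrite("pics/s3.png",cv2.resize(im2[190:330,280:440],(800,600)))
E
```

```text
time: 8.25
tool_pos: [582.4, 26.2, 53.7]
tcp_rot: [-3.141, -0.349, 0.23]
contact_force: [-0.3, -0.2, 3.5]
grip_width: 17.6
finger_force: 29.8
time: 8.5
tool_pos: [582.9, 26.4, 53.1]
tcp_rot: [-3.141, -0.351, 0.229]
contact_force: [0.9, 3.6, 6.0]
grip_width: 17.7
finger_force: 30.0
```

View pics/s3.png

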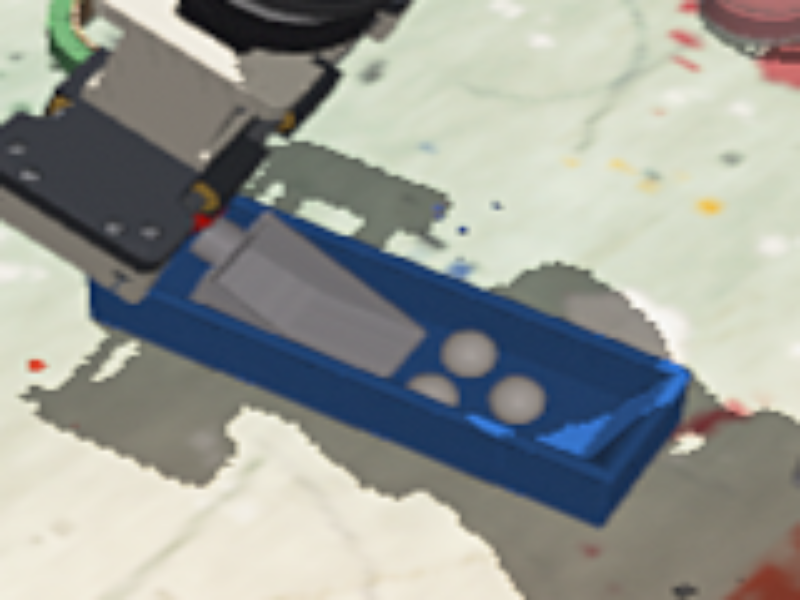

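The scoop lies in the tray behind the three balls, lip at about (408,355) in this crop and clear of both walls. Next is the push to the ramp.

```bash
python3 -m crank '[[-0.0074,0,-0.0032,0,0,0],[-0.0075,0,-0.0027,0,0,0],[-0.0075,0,-0.0027,0,0,0]]'
python3 -m crank '[[-0.0075,0,-0.0027,0,0,0],[-0.0075,0,-0.0027,0,0,0],[-0.0075,0,-0.0027,0,0,0]]'
python3 plan.py lip 402.3 -16.4 7 13.0 20 2
```

```text
time: 8.98
tool_pos: [559.2, 20.2, 53.4]
tcp_rot: [3.141, -0.351, 0.23]
contact_force: [3.7, 0.4, 4.6]
grip_width: 17.9
finger_force: 29.9
time: 9.35
tool_pos: [536.1, 14.6, 53.4]
tcp_rot: [3.141, -0.351, 0.23]
contact_force: [3.9, 0.7, 5.7]
grip_width: 18.2
finger_force: 29.9
now [536.1  14.6  53.4] lip [426.9 -10.9   4.9] rpy [180.  -20.1  13.2] w 18.2 t 9.35
[-0.0115, 0.0, -0.0052, -0.0002, -0.001, 0.0013]
[-0.0115, 0.0, -0.0052, -0.0002, -0.001, 0.0013]
```

```bash
python3 -m crank '[[-0.0075,0,-0.0027,0,0,0],[-0.0075,0,-0.0027,0,0,0],[-0.0047,0,-0.0017,0,0,0]]'
python3 -m crank '[[-0.0028,0,-0.001,0,0,0],[0,0,0,0,0,0]]'
python3 plan.py lip 402.3 -16.4 7 13.0 20 2
python3 - <<'E'
from h import *
im2,k2=cam("scene"); cv2.imwrite("pics/s4.png",cv2.resize(im2[220:320,320:440],(720,600)))
E
```

```text
time: 9.72
tool_pos: [515.9, 9.7, 53.5]
tcp_rot: [3.141, -0.351, 0.23]
contact_force: [4.4, 1.3, 6.0]
grip_width: 17.7
finger_force: 29.9
time: 9.98
tool_pos: [512.8, 9.1, 53.4]
tcp_rot: [3.141, -0.351, 0.23]
contact_force: [3.1, 0.1, 5.4]
grip_width: 17.6
finger_force: 29.9
now [512.8   9.1  53.4] lip [403.6 -16.5   4.9] rpy [180.  -20.1  13.2] w 17.6 t 9.975
[-0.0002, -0.0, -0.0011, -0.0001, -0.0009, 0.0013]
[-0.0002, -0.0, -0.0011, -0.0001, -0.0009, 0.0013]
```

View pics/s4.png

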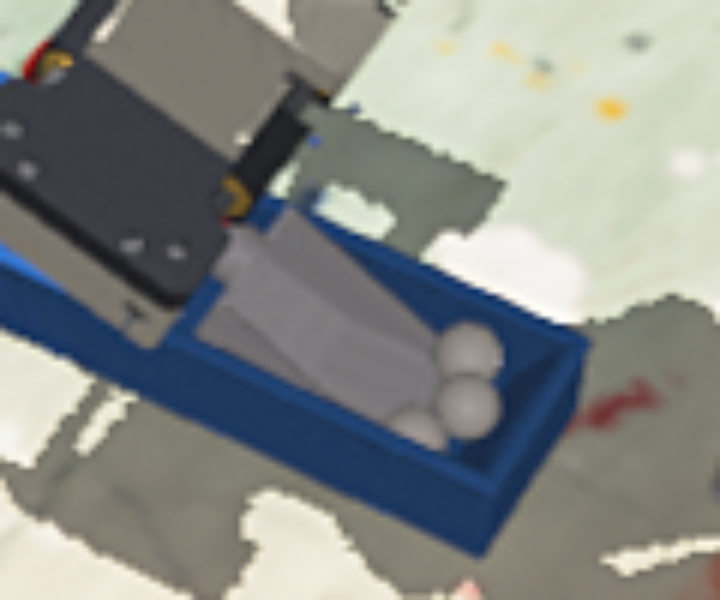

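The three balls stand in a row across the lip, at about (468,350), (468,405) and (415,430) in this crop, just short of the ramp. I'll keep pushing until the force rises.

```bash
python3 -m crank '[[-0.0038,0,-0.0014,0,0,0],[-0.0038,0,-0.0014,0,0,0]]'
python3 -m crank '[[-0.0028,0,-0.001,0,0,0],[0,0,0,0,0,0]]'
python3 -m crank '[[-0.0028,0,-0.001,0,0,0],[0,0,0,0,0,0]]'

```

```text
time: 10.28
tool_pos: [506.3, 7.0, 54.0]
tcp_rot: [3.14, -0.353, 0.23]
contact_force: [11.5, 5.4, 5.9]
grip_width: 17.9
finger_force: 29.9
time: 10.52
tool_pos: [505.7, 6.2, 55.2]
tcp_rot: [3.138, -0.357, 0.228]
contact_force: [13.8, 7.4, 4.8]
grip_width: 18.1
finger_force: 30.0
time: 10.78
tool_pos: [504.9, 5.1, 56.4]
tcp_rot: [3.136, -0.362, 0.228]
contact_force: [18.6, 9.1, 9.2]
grip_width: 17.9
finger_force: 30.1
```

```bash
python3 plan.py lip 393 -20.5 38 13.0 1 6
```

```text
now [504.9   5.1  56.4] lip [396.2 -20.2   6.7] rpy [179.7 -20.7  13.1] w 17.9 t 10.775
[0.0016, -0.0, 0.0019, 0.0008, -0.0574, 0.0001]
[0.0013, -0.0, 0.0019, 0.0008, -0.0574, 0.0001]
[0.001, -0.0, 0.0018, 0.0008, -0.0574, 0.0001]
[0.0007, -0.0, 0.0018, 0.0008, -0.0574, 0.0001]
[0.0004, -0.0, 0.0018, 0.0008, -0.0574, 0.0001]
[0.0001, -0.0001, 0.0018, 0.0008, -0.0574, 0.0001]
```

```bash
python3 -m crank '[[0.0016,0,0.0019,0,-0.057,0],[0.0013,0,0.0019,0,-0.057,0],[0.001,0,0.0018,0,-0.057,0]]'
python3 -m crank '[[0.001,0,0.0016,0,-0.057,0],[0.0007,0,0.0014,0,-0.057,0],[0.0004,0,0.001,0,-0.057,0]]'
python3 plan.py lip 396 -19 62 13.0 -8 4
python3 - <<'E'
from h import *
im2,k2=cam("scene"); cv2.imwrite("pics/s5.png",cv2.resize(im2[210:310,320:440],(720,600)))
E
```

```text
time: 11.15
tool_pos: [504.3, 7.4, 48.6]
tcp_rot: [3.141, -0.178, 0.23]
contact_force: [4.2, 0.9, -1.8]
grip_width: 17.5
finger_force: 30.0
time: 11.52
tool_pos: [504.3, 8.3, 43.7]
tcp_rot: [-3.14, -0.001, 0.23]
contact_force: [-0.7, 0.5, -0.9]
grip_width: 17.9
finger_force: 30.0
now [504.3   8.3  43.7] lip [385.5 -19.5  36.6] rpy [-1.799e+02 -1.000e-01  1.320e+01] w 17.9 t 11.525
[0.0028, 0.0006, -0.0021, -0.0005, -0.0352, 0.0009]
[0.0025, 0.0006, -0.0021, -0.0005, -0.0352, 0.0009]
[0.0023, 0.0006, -0.0022, -0.0005, -0.0352, 0.0009]
[0.0021, 0.0006, -0.0023, -0.0005, -0.0352, 0.0009]
```

View pics/s5.png

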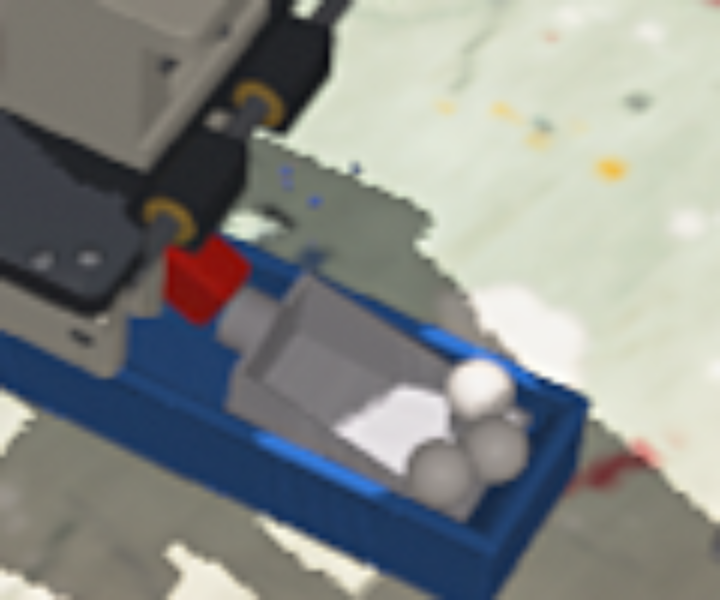

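The scoop is level and the three balls are on its front plate at about (480,388), (495,450) and (440,475). Next I let them roll back and raise the nose.

```bash
python3 -m crank '[[0,0,0,0,0,0],[0,0,0,0,0,0]]'
python3 -m crank '[[0.0028,0,-0.0025,0,-0.035,0],[0.0025,0,-0.0025,0,-0.035,0],[0.0023,0,-0.0025,0,-0.035,0],[0.002,0,-0.003,0,-0.035,0],[0,0,0,0,0,0]]'
python3 - <<'E'
from h import *
im2,k2=cam("scene"); cv2.imwrite("pics/s6.png",cv2.resize(im2[200:310,310:440],(709,600)))
E
```

```text
time: 11.82
tool_pos: [504.9, 8.4, 44.1]
tcp_rot: [-3.14, -0.005, 0.23]
contact_force: [0.2, 0.1, -1.6]
grip_width: 17.7
finger_force: 30.0
time: 12.45
tool_pos: [515.9, 10.7, 54.6]
tcp_rot: [-3.14, 0.133, 0.23]
contact_force: [0.3, -0.2, -0.4]
grip_width: 18.0
finger_force: 30.0
```

View pics/s6.png

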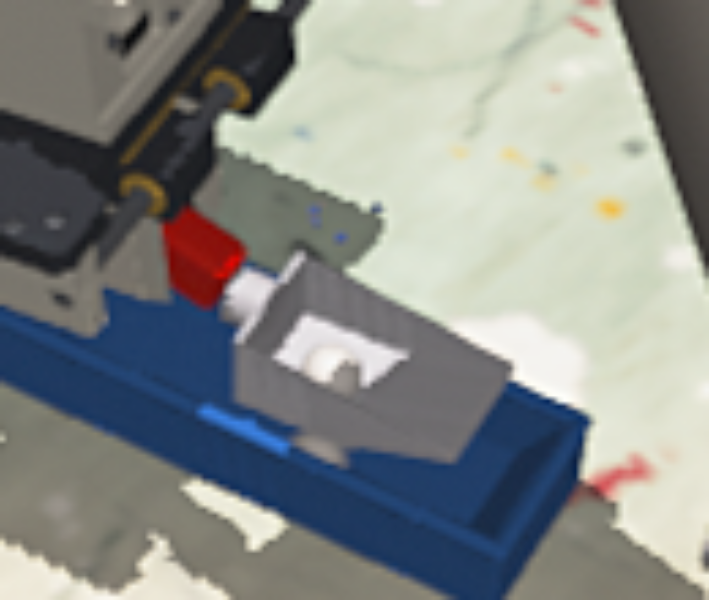

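One ball is visible in the bowl at about (330,365). A second is still in the tray beside the near wall at about (320,448). I'll lift and tip what I have, then return for the rest.

```bash
python3 -m crank '[[0.002,0,-0.015,0,0,0],[0.003,0,-0.025,0,0,0],[0.003,0,-0.025,0,0,0],[0.003,0,-0.025,0,0,0],[0.001,0,-0.01,0,0,0]]'
python3 plan.py lip 531 -268.6 150 13.0 -8 10
python3 - <<'E'
from h import *
im,k=cam("scene")
print("ball",atz(k,(368.7,282.1),16).round(1))
s=im[200:320,290:440]; cv2.imwrite("pics/s7.png",s)
E
```

```text
time: 13.12
tool_pos: [540.6, 16.2, 153.2]
tcp_rot: [-3.141, 0.132, 0.23]
contact_force: [0.4, -1.0, -0.9]
grip_width: 17.6
finger_force: 30.0
now [540.6  16.2 153.2] lip [422.  -11.6 162.3] rpy [-180.     7.5   13.2] w 17.6 t 13.125
[0.0049, 0.0276, 0.0007, -0.0, -0.0008, 0.0003]
[0.0049, 0.0276, 0.0007, -0.0, -0.0008, 0.0003]
[0.0049, 0.0276, 0.0007, -0.0, -0.0008, 0.0003]
[0.0049, 0.0275, 0.0007, -0.0, -0.0008, 0.0003]
[0.0049, 0.0275, 0.0007, -0.0, -0.0008, 0.0003]
[0.0049, 0.0275, 0.0007, -0.0, -0.0008, 0.0003]
[0.0049, 0.0275, 0.0006, -0.0, -0.0008, 0.0003]
[0.0049, 0.0275, 0.0006, -0.0, -0.0008, 0.0003]
[0.005, 0.0275, 0.0006, -0.0, -0.0008, 0.0003]
[0.005, 0.0275, 0.0006, -0.0, -0.0008, 0.0003]
ball [445.4   7.8  16. ]
```

```bash
python3 -m crank '[[0.0025,0.014,0.0003,0,0,0],[0.0049,0.0275,0.0007,0,0,0],[0.0049,0.0275,0.0007,0,0,0],[0.0049,0.0275,0.0007,0,0,0],[0.0049,0.0275,0.0007,0,0,0]]'
python3 -m crank '[[0.0049,0.0275,0.0007,0,0,0],[0.0049,0.0275,0.0007,0,0,0],[0.0049,0.0275,0.0007,0,0,0],[0.0049,0.0275,0.0007,0,0,0],[0.0049,0.0275,0.0007,0,0,0]]'
python3 -m crank '[[0.0025,0.014,0.0003,0,0,0],[0,0,0,0,0,0]]'
cat > ballsee.py <<'E'
from h import *
im,k=cam("top")
g=im[195:330,290:370]; h=cv2.cvtColor(g,cv2.COLOR_BGR2HSV)
t=np.array([-.973,-.231]);n=np.array([.231,-.973])
for a,c,b in blob((h[...,1]<90)&(h[...,2]>90),12):
    q=atz(k,c+[290,195],16)[:2]; d=q-[480,1.8]
    if abs(d@t)<105 and abs(d@n)<30: print(a,c+[290,195],"world",q.round(1),"tray",(d@t).round(1),(d@n).round(1))
E
python3 ballsee.py
python3 plan.py lip 531 -268.6 106 13.0 -8 3
```

```text
time: 13.8
tool_pos: [589.2, -101.2, 144.2]
tcp_rot: [-3.139, 0.136, 0.23]
contact_force: [0.2, 0.3, -1.1]
grip_width: 18.1
finger_force: 30.0
time: 14.42
tool_pos: [643.5, -229.7, 137.0]
tcp_rot: [-3.139, 0.136, 0.23]
contact_force: [-0.1, -0.1, -0.1]
grip_width: 18.0
finger_force: 30.0
time: 14.68
tool_pos: [648.8, -242.7, 136.1]
tcp_rot: [-3.139, 0.136, 0.229]
contact_force: [0.7, 0.8, -1.0]
grip_width: 17.7
finger_force: 30.0
9208 [325.9 266.8] world [467.3   2.4] tray 12.2 -3.5
now [ 648.8 -241.6  136.6] lip [ 530.2 -269.3  146.2] rpy [-179.8    7.8   13.1] w 18.0 t 14.725
[0.0021, -0.0, 0.0134, -0.0009, -0.0012, 0.0008]
[0.0022, -0.0001, 0.0134, -0.0009, -0.0012, 0.0008]
[0.0022, -0.0001, 0.0134, -0.0009, -0.0012, 0.0008]
```

```bash
cat > ballsee.py <<'E'
from h import *
im,k=cam("top"); f,cx,cy,T=k; Ti=np.linalg.inv(T)
def pj(p): c=Ti@np.r_[p,1]; return [cx-f*c[0]/c[2],cy+f*c[1]/c[2]]
t=np.array([-.973,-.231]);n=np.array([.231,-.973])
P=[pj(np.r_[np.array([480,1.8])+a*t+b*n,10]) for a,b in((-103,-25),(-103,25),(95,25),(95,-25))]
m=np.zeros(im.shape[:2],np.uint8); cv2.fillPoly(m,[np.array(P,np.int32)],1)
for a,c,b in blob((im[...,2]>95)&(m>0),8):
    q=atz(k,c,16)[:2]; d=q-[480,1.8]; print(a,c,"world",q.round(1),"tray",(d@t).round(1),(d@n).round(1))
E
python3 ballsee.py
```

```text
2408 [325.3 259.8] world [481.7   3.5] tray -2.1 -1.3
```

```bash
sed -i 's/(im\[...,2\]>95)&(m>0)/(im.max(2)*0.45<im.min(2))\&(im.max(2)>110)\&(m>0)/' ballsee.py; python3 ballsee.py
```

```text
2357 [325.3 260.8] world [479.7   3.5] tray -0.1 -1.8
```

```bash
python3 -m crank '[[0.002,0,0.0134,0,0,0],[0.002,0,0.0134,0,0,0],[0.002,0,0.0134,0,0,0],[0,0,0,0,0,0]]'
python3 plan.py lip 531 -268.6 106 13.0 48 12
```

```text
time: 15.32
tool_pos: [649.9, -240.3, 96.3]
tcp_rot: [-3.139, 0.136, 0.231]
contact_force: [-0.2, -0.3, 0.5]
grip_width: 18.1
finger_force: 30.0
now [ 649.9 -240.3   96.3] lip [ 531.3 -268.2  105.9] rpy [-179.9    7.8   13.2] w 18.1 t 15.325
[-0.001, 0.0001, -0.0099, -0.0003, 0.0811, 0.0002]
[-0.001, 0.0001, -0.0099, -0.0003, 0.0811, 0.0002]
[-0.001, 0.0001, -0.0099, -0.0003, 0.0811, 0.0002]
[-0.001, 0.0001, -0.0099, -0.0003, 0.0811, 0.0002]
[-0.001, 0.0001, -0.0099, -0.0003, 0.0811, 0.0002]
[-0.001, 0.0001, -0.0099, -0.0003, 0.0811, 0.0002]
[-0.001, 0.0001, -0.0099, -0.0003, 0.0811, 0.0002]
[-0.001, 0.0001, -0.0099, -0.0003, 0.0811, 0.0002]
[-0.001, 0.0001, -0.0099, -0.0003, 0.0811, 0.0002]
[-0.001, 0.0001, -0.0099, -0.0003, 0.0811, 0.0002]
[-0.001, 0.0001, -0.0099, -0.0003, 0.0811, 0.0002]
[-0.001, 0.0001, -0.0099, -0.0003, 0.0811, 0.0002]
```

```bash
python3 -m crank '[[-0.001,0,-0.013,0,0.081,0],[-0.001,0,-0.011,0,0.081,0],[-0.001,0,-0.01,0,0.081,0],[-0.001,0,-0.01,0,0.081,0],[-0.001,0,-0.01,0,0.081,0]]'
python3 -m crank '[[-0.001,0,-0.01,0,0.081,0],[-0.001,0,-0.01,0,0.081,0],[-0.001,0,-0.0095,0,0.081,0],[-0.001,0,-0.0095,0,0.081,0],[-0.001,0,-0.0095,0,0.081,0]]'
python3 -m crank '[[-0.001,0,-0.0095,0,0.081,0],[-0.001,0,-0.0095,0,0.081,0],[0,0,0,0,0,0],[0,0,0,0,0,0],[0,0,0,0,0,0]]'
python3 plan.py lip 540 -266 150 13.0 0 12|head -1
python3 - <<'E'
from h import *
im,k=cam("scene"); im2,k2=cam("top")
a=cv2.resize(im[220:310,310:430],(400,300)); b=cv2.resize(im[120:210,385:505],(400,300)); c=cv2.resize(im2[200:290,410:530],(400,300)); d=cv2.resize(im2[200:320,280:440],(400,300))
cv2.imwrite("pics/q.png",np.vstack([np.hstack([a,b]),np.hstack([c,d])]))
E
```

```text
time: 15.95
tool_pos: [644.4, -242.3, 152.0]
tcp_rot: [-3.141, -0.274, 0.23]
contact_force: [0.6, -0.5, -0.4]
grip_width: 18.1
finger_force: 30.0
time: 16.58
tool_pos: [620.3, -248.1, 193.8]
tcp_rot: [3.141, -0.679, 0.23]
contact_force: [-0.1, -0.4, -0.6]
grip_width: 17.6
finger_force: 30.0
time: 17.2
tool_pos: [607.6, -250.9, 206.3]
tcp_rot: [-3.141, -0.838, 0.231]
contact_force: [0.2, 1.2, -0.8]
grip_width: 18.0
finger_force: 30.0
now [ 607.6 -250.9  206.3] lip [ 533.2 -268.4  111. ] rpy [-180.   -48.    13.2] w 18.0 t 17.2
```

```bash
python3 plan.py tcp 640 -230 215 13 0 6; python3 - <<'E'
from h import *
im,k=cam("scene")
g=im[225:305,300:425]; m=(g.max(2)*0.5<g.min(2))&(g.max(2)>120)
for a,c,b in blob(m,20): print("scene",a,c+[300,225],atz(k,c+[300,225],16).round(1))
im,k=cam("top"); g=im[225:260,440:475].astype(int)
m=(g.max(2)-g.min(2)<45)&(g.max(2)>150)
for a,c,b in blob(m,6): print("cup?",a,c+[440,225])
E
```

```text
now [ 607.5 -250.7  206.2] lip [ 533.1 -268.2  110.8] rpy [-180.   -48.    13.2] w 17.8 t 17.3
[0.0052, -0.0021, 0.0035, -0.0004, -0.1396, 0.0006]
[0.0056, -0.0021, 0.0028, -0.0004, -0.1396, 0.0006]
[0.0059, -0.0021, 0.002, -0.0004, -0.1396, 0.0006]
[0.0061, -0.0021, 0.0011, -0.0004, -0.1396, 0.0006]
[0.0062, -0.0021, 0.0003, -0.0004, -0.1396, 0.0006]
[0.0062, -0.0021, -0.0006, -0.0004, -0.1396, 0.0006]
scene 3813 [381.5 246. ] [484.8 -72.6  16. ]
scene 131 [351.6 268.3] [488.7   5.9  16. ]
scene 1666 [327.2 291.1] [484.7  73.7  16. ]
```

```bash
python3 -m crank '[[0.005,-0.002,-0.006,0,-0.14,0],[0.0056,-0.002,-0.003,0,-0.14,0],[0.006,-0.002,0.002,0,-0.14,0],[0.006,-0.002,0.001,0,-0.14,0],[0.006,-0.002,0,0,-0.14,0]]'
python3 -m crank '[[0.006,-0.002,-0.01,0,-0.138,0],[0,0,0,0,0,0]]'
python3 plan.py tcp 425 0 230 13 0 8
```

```text
time: 18.02
tool_pos: [623.6, -236.4, 224.5]
tcp_rot: [-3.14, -0.147, 0.231]
contact_force: [0.8, -0.2, -1.1]
grip_width: 17.7
finger_force: 30.0
time: 18.27
tool_pos: [629.5, -232.2, 234.0]
tcp_rot: [-3.139, -0.015, 0.236]
contact_force: [0.3, -0.4, -0.4]
grip_width: 17.6
finger_force: 30.0
now [ 629.5 -232.2  234. ] lip [ 510.9 -260.6  225.3] rpy [-179.9   -0.8   13.5] w 17.6 t 18.275
[-0.0181, -0.0342, 0.0003, -0.0003, -0.0018, 0.0011]
[-0.0181, -0.0342, 0.0003, -0.0003, -0.0018, 0.0011]
[-0.0182, -0.0341, 0.0004, -0.0003, -0.0018, 0.0011]
[-0.0182, -0.0341, 0.0004, -0.0003, -0.0018, 0.0011]
[-0.0182, -0.0341, 0.0004, -0.0003, -0.0018, 0.0011]
[-0.0183, -0.0341, 0.0004, -0.0003, -0.0018, 0.0011]
[-0.0183, -0.0341, 0.0005, -0.0003, -0.0018, 0.0011]
[-0.0183, -0.034, 0.0005, -0.0003, -0.0018, 0.0011]
```

```bash
python3 -m crank '[[-0.018,-0.034,0,0,-0.002,0.001],[-0.018,-0.034,0,0,-0.002,0.001],[-0.018,-0.034,0,0,-0.002,0.001],[-0.018,-0.034,0,0,-0.002,0.001]]'
python3 -m crank '[[-0.018,-0.034,0,0,-0.002,0.001],[-0.018,-0.034,0,0,-0.002,0.001],[-0.018,-0.034,0,0,-0.002,0.001],[-0.018,-0.034,0,0,-0.002,0.001],[0,0,0,0,0,0]]'
python3 w.py pics/w8.png; python3 - <<'E'
from h import *
im,k=cam("scene"); im2,k2=cam("top"); w=cv2.imread("pics/w8.png")
b=cv2.resize(im[130:210,405:475],(262,300)); c=cv2.resize(im2[210:265,435:490],(262,300)); a=cv2.resize(im[215:315,290:430],(276,300))
cv2.imwrite("pics/q8.png",np.vstack([w[:300,:800][:, :640].copy() if 0 else cv2.copyMakeBorder(w[:300],0,0,0,160,0),np.hstack([a,b,c])]))
E
```

```text
time: 18.77
tool_pos: [524.1, -116.9, 233.5]
tcp_rot: [-3.138, -0.007, 0.227]
contact_force: [-0.2, 0.1, -0.9]
grip_width: 18.0
finger_force: 30.0
time: 19.4
tool_pos: [422.9, 0.0, 234.0]
tcp_rot: [-3.137, 0.001, 0.226]
contact_force: [0.6, -0.2, -0.2]
grip_width: 17.8
finger_force: 30.0
```

View pics/q8.png

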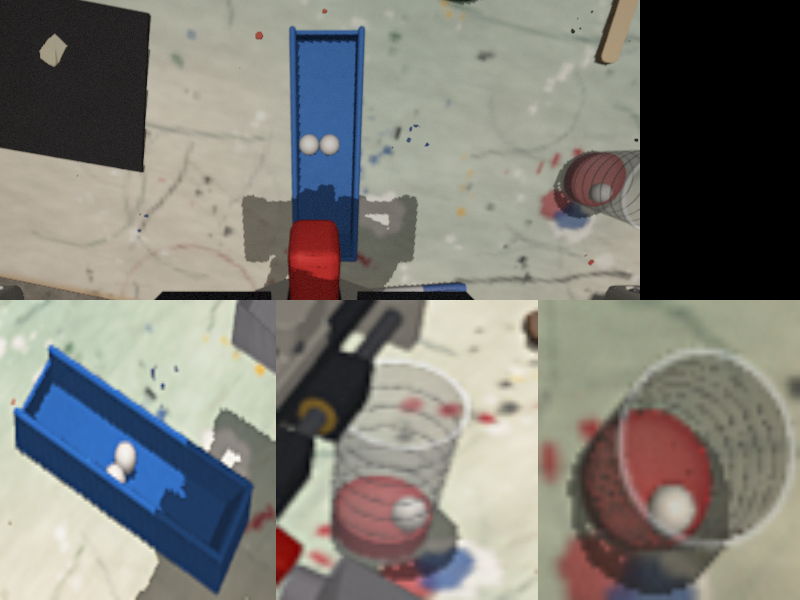

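The last view shows one ball in the upright cup. The other two sit side by side in the tray, at wrist pixels (309,145) and (329,145).

```bash
python3 - <<'E'
from h import *; import pickle
k=pickle.load(open("k.pkl","rb")); t=np.array([-.973,-.231]);n=np.array([.231,-.973])
for nm,p,z in [("b1",(309,145),16),("b2",(329.5,145),16),("rearL",(291,28),26),("rearR",(364,28),26),("wallL",(293,190),37),("wallR",(360,190),37)]:
    q=atz(k,p,z); d=q[:2]-[480,1.8]; print(nm,q.round(1),"tray",(d@t).round(1),(d@n).round(1))
E
python3 plan.py tcp 560 20 140 13 10 4
```

```text
b1 [482.8  19.7  16. ] tray -6.9 -16.7
b2 [ 4.873e+02 -1.000e-01  1.600e+01] tray -6.7 3.6
rearL [577.8  57.2  26. ] tray -107.9 -31.3
rearR [592.1  -5.9  26. ] tray -107.3 33.4
wallL [438.9  25.3  37. ] tray 34.6 -32.3
wallR [453.4 -37.9  37. ] tray 35.0 32.4
now [425.3  -1.8 234.3] lip [306.3 -28.9 227.4] rpy [-1.798e+02  1.000e-01  1.280e+01] w 17.9 t 19.55
[0.0341, 0.0022, 0.0235, -0.0007, 0.044, -0.0008]
[0.033, 0.0022, 0.025, -0.0007, 0.044, -0.0008]
[0.0319, 0.0022, 0.0264, -0.0007, 0.044, -0.0008]
[0.0307, 0.0022, 0.0278, -0.0007, 0.044, -0.0008]
```

```bash
python3 - <<'E'
from h import *
im,k=cam("scene"); t=np.array([-.973,-.231]);n=np.array([.231,-.973])
for nm,p,z in [("s4lipN",(385.8,290),8),("s4lipF",(393.3,277.5),8),("s4ballF",(398,278.7),16),("s4ballM",(398,287.5),16),("s5lipN",(397.5,296.7),36.6),("s5lipF",(407.5,278.3),36.6),("s5b1",(400,274.7),50),("s5b2",(402.5,285),50),("s5b3",(393.3,289.2),50),("s3lipN",(280+390/5,190+378/4.286),8),("s3lipF",(280+427/5,190+330/4.286),8)]:
  q=atz(k,p,z); d=q[:2]-[480,1.8]; print(nm,q.round(1),"tray",(d@t).round(1),(d@n).round(1))
E
python3 plan.py lip 500 6.5 70 13.2 20 8
```

```text
s4lipN [415.6  -5.1   8. ] tray 64.3 -8.2
s4lipF [424.2 -35.9   8. ] tray 63.0 23.8
s4ballF [412.9 -34.5  16. ] tray 73.7 19.8
s4ballM [400.2 -19.4  16. ] tray 82.5 2.2
s5lipN [379.7   9.4  36.6] tray 95.8 -30.6
s5lipF [392.6 -33.3  36.6] tray 93.1 14.0
s5b1 [401.3 -21.4  50. ] tray 81.9 4.4
s5b2 [384.   -7.2  50. ] tray 95.5 -13.4
s5b3 [389.5  10.6  50. ] tray 86.1 -29.4
s3lipN [469.    9.8   8. ] tray 8.9 -10.3
s3lipF [476.7 -18.9   8. ] tray 8.0 19.4
now [425.5  -2.  234.2] lip [306.5 -29.  227.5] rpy [-1.798e+02  1.000e-01  1.280e+01] w 18.0 t 19.6
[0.0242, 0.001, 0.0143, -0.0002, 0.0439, -0.0009]
[0.0233, 0.001, 0.0154, -0.0002, 0.0439, -0.0009]
[0.0224, 0.001, 0.0164, -0.0002, 0.0439, -0.0009]
[0.0214, 0.001, 0.0174, -0.0002, 0.0439, -0.0009]
[0.0204, 0.001, 0.0183, -0.0002, 0.0439, -0.0009]
[0.0193, 0.0011, 0.0192, -0.0002, 0.0439, -0.0009]
[0.0182, 0.0011, 0.02, -0.0002, 0.0439, -0.0009]
[0.0171, 0.0011, 0.0208, -0.0002, 0.0439, -0.0009]
```

```bash
python3 -m crank '[[0.0242,0.0005,0.0143,0,0.044,-0.001],[0.0233,0.0005,0.0154,0,0.044,-0.001],[0.0224,0.0005,0.0164,0,0.044,-0.001],[0.0214,0.0005,0.0174,0,0.044,-0.001],[0.0204,0.0005,0.018,0,0.044,-0.001]]'
python3 -m crank '[[0.019,0.0005,0.019,0,0.044,-0.001],[0.018,0.0005,0.02,0,0.044,-0.001],[0.017,0.0005,0.02,0,0.044,-0.001],[0,0,0,0,0,0]]'
python3 plan.py lip 499.6 8 14 13.2 20 4
```

```text
time: 20.23
tool_pos: [542.3, 22.2, 161.4]
tcp_rot: [-3.139, -0.218, 0.227]
contact_force: [1.5, -1.0, -0.9]
grip_width: 18.0
finger_force: 30.0
time: 20.72
tool_pos: [606.9, 36.3, 117.2]
tcp_rot: [-3.139, -0.346, 0.23]
contact_force: [-0.4, -0.0, -1.2]
grip_width: 17.7
finger_force: 30.0
now [606.9  36.3 117.2] lip [497.4  10.7  69.3] rpy [-179.8  -19.8   13.2] w 17.7 t 20.725
[-0.0043, 0.0008, 0.013, -0.0007, 0.0008, -0.0001]
[-0.0043, 0.0008, 0.013, -0.0007, 0.0008, -0.0001]
[-0.0044, 0.0008, 0.013, -0.0007, 0.0008, -0.0001]
[-0.0044, 0.0008, 0.013, -0.0007, 0.0008, -0.0001]
```

```bash
python3 -m crank '[[-0.0043,0.0008,0.013,0,0,0],[-0.0043,0.0008,0.013,0,0,0],[-0.0044,0.0008,0.013,0,0,0],[-0.0044,0.0008,0.013,0,0,0],[0,0,0,0,0,0]]'
python3 -m crank '[[-0.0017,0,0.0047,0,0,0],[-0.001,0,0.002,0,0,0],[0,0,0,0,0,0]]'
python3 plan.py lip 499.6 8 6 13.2 20 1
```

```text
time: 21.35
tool_pos: [608.3, 34.5, 62.8]
tcp_rot: [-3.139, -0.346, 0.231]
contact_force: [-0.1, 0.7, -0.5]
grip_width: 17.7
finger_force: 30.0
time: 21.72
tool_pos: [608.9, 34.4, 57.3]
tcp_rot: [-3.14, -0.349, 0.232]
contact_force: [0.3, 0.6, -1.1]
grip_width: 17.9
finger_force: 30.0
now [608.9  34.4  57.3] lip [499.7   8.6   9. ] rpy [-179.9  -20.    13.3] w 17.9 t 21.725
[-0.0012, 0.0008, 0.0027, -0.0023, 0.0001, 0.0013]
```

```bash
python3 -m crank '[[-0.0012,0.0005,0.0027,0,0,0],[0,0,0,0,0,0]]'
python3 -m crank '[[-0.0003,0,0.0008,0,0,0],[0,0,0,0,0,0]]'
python3 -m crank '[[-0.0003,0,0.0008,0,0,0],[0,0,0,0,0,0]]'
```

```text
time: 21.98
tool_pos: [609.9, 33.8, 55.2]
tcp_rot: [-3.14, -0.351, 0.232]
contact_force: [2.6, 1.8, 4.2]
grip_width: 17.8
finger_force: 30.0
time: 22.22
tool_pos: [610.2, 33.8, 54.6]
tcp_rot: [-3.141, -0.352, 0.232]
contact_force: [2.7, 2.1, 5.4]
grip_width: 17.7
finger_force: 30.0
time: 22.48
tool_pos: [610.3, 33.7, 53.8]
tcp_rot: [-3.141, -0.352, 0.232]
contact_force: [2.4, 2.2, 5.6]
grip_width: 18.0
finger_force: 30.0
```

```bash
python3 -m crank '[[-0.0075,0,-0.0029,0,0,0],[-0.0075,0,-0.0027,0,0,0],[-0.0075,0,-0.0027,0,0,0],[-0.0075,0,-0.0027,0,0,0],[-0.0075,0,-0.0027,0,0,0]]'
python3 -m crank '[[-0.0075,0,-0.0027,0,0,0],[-0.0075,0,-0.0027,0,0,0],[-0.0075,0,-0.0027,0,0,0],[-0.0075,0,-0.0027,0,0,0],[-0.0075,0,-0.0027,0,0,0]]'
python3 plan.py lip 402.3 -16.4 7 13.0 20 2
```

```text
time: 23.1
tool_pos: [570.9, 24.2, 53.7]
tcp_rot: [-3.141, -0.352, 0.232]
contact_force: [4.6, 1.2, 6.5]
grip_width: 17.5
finger_force: 30.0
time: 23.72
tool_pos: [532.3, 14.9, 53.7]
tcp_rot: [3.141, -0.352, 0.232]
contact_force: [5.1, 1.6, 8.4]
grip_width: 17.5
finger_force: 30.0
now [532.3  14.9  53.7] lip [423.3 -10.9   5. ] rpy [180.  -20.2  13.3] w 17.5 t 23.725
[-0.0098, 0.0006, -0.0045, -0.0007, -0.0017, 0.0024]
[-0.0098, 0.0006, -0.0045, -0.0007, -0.0017, 0.0024]
```

```bash
python3 -m crank '[[-0.0075,0,-0.0027,0,0,0],[-0.0075,0,-0.0027,0,0,0],[-0.0055,0,-0.002,0,0,0]]'
python3 -m crank '[[-0.0038,0,-0.0014,0,0,0],[0,0,0,0,0,0]]'
python3 -m crank '[[-0.0028,0,-0.001,0,0,0],[0,0,0,0,0,0]]'
```

```text
time: 24.1
tool_pos: [511.2, 9.8, 53.7]
tcp_rot: [3.141, -0.352, 0.232]
contact_force: [6.0, 0.8, 7.2]
grip_width: 17.4
finger_force: 30.0
time: 24.35
tool_pos: [506.9, 8.9, 53.4]
tcp_rot: [3.142, -0.352, 0.232]
contact_force: [3.1, 0.5, 6.1]
grip_width: 17.6
finger_force: 30.0
time: 24.6
tool_pos: [504.8, 8.1, 53.7]
tcp_rot: [3.141, -0.353, 0.232]
contact_force: [6.2, 1.3, 6.2]
grip_width: 17.8
finger_force: 30.0
```

```bash
python3 -m crank '[[-0.0028,0,-0.001,0,0,0],[0,0,0,0,0,0]]'
python3 -m crank '[[-0.0019,0,-0.0007,0,0,0],[0,0,0,0,0,0]]'
python3 plan.py lip 393 -19 17 13.2 9 4
```

```text
time: 24.85
tool_pos: [504.1, 7.3, 54.9]
tcp_rot: [3.14, -0.357, 0.231]
contact_force: [12.4, 5.0, 6.1]
grip_width: 17.8
finger_force: 30.0
time: 25.1
tool_pos: [503.7, 6.7, 55.7]
tcp_rot: [3.138, -0.36, 0.23]
contact_force: [15.6, 8.2, 7.6]
grip_width: 17.9
finger_force: 30.1
now [503.7   6.7  55.7] lip [394.9 -18.9   6.2] rpy [179.8 -20.6  13.2] w 17.9 t 25.1
[0.0007, -0.0001, 0.0035, 0.0008, -0.0507, -0.0001]
[0.0006, -0.0001, 0.0035, 0.0008, -0.0507, -0.0001]
[0.0004, -0.0001, 0.0035, 0.0008, -0.0507, -0.0001]
[0.0003, -0.0001, 0.0035, 0.0008, -0.0507, -0.0001]
```

```bash
python3 -m crank '[[0.0007,0,0.0033,0,-0.05,0],[0.0006,0,0.0033,0,-0.05,0],[0.0004,0,0.0033,0,-0.05,0],[0.0003,0,0.0033,0,-0.05,0],[0,0,0,0,0,0]]'
python3 -m crank '[[0,0,0,0,0,0],[0,0,0,0,0,0],[0,0,0,0,0,0],[0,0,0,0,0,0]]'
python3 plan.py lip 391 -19.5 29 13.2 4 3
```

```text
time: 25.72
tool_pos: [506.1, 8.6, 41.1]
tcp_rot: [3.141, -0.153, 0.233]
contact_force: [6.9, -0.1, 5.7]
grip_width: 17.6
finger_force: 30.0
time: 26.22
tool_pos: [505.9, 8.5, 41.4]
tcp_rot: [3.141, -0.154, 0.232]
contact_force: [7.3, 1.3, 3.2]
grip_width: 17.9
finger_force: 30.0
now [505.9   8.5  41.4] lip [389.7 -19.   15.7] rpy [180.   -8.8  13.3] w 17.9 t 26.225
[0.0012, 0.0003, -0.0009, 0.0001, -0.0282, 0.0006]
[0.0011, 0.0003, -0.0009, 0.0001, -0.0282, 0.0006]
[0.001, 0.0003, -0.0009, 0.0001, -0.0282, 0.0006]
```

```bash
python3 -m crank '[[0.0012,0,-0.0015,0,-0.028,0],[0.0011,0,-0.0015,0,-0.028,0],[0.001,0,-0.0015,0,-0.028,0],[0,0,0,0,0,0],[0,0,0,0,0,0]]'
python3 plan.py lip 391 -19.5 62 13.2 -8 5
```

```text
time: 26.85
tool_pos: [505.2, 9.6, 44.6]
tcp_rot: [-3.139, -0.063, 0.232]
contact_force: [0.2, 0.3, -1.0]
grip_width: 17.7
finger_force: 30.0
now [505.2   9.6  44.6] lip [387.1 -18.3  29.9] rpy [-179.9   -3.6   13.3] w 17.7 t 26.85
[0.0013, 0.0005, -0.0014, -0.0005, -0.0406, 0.0004]
[0.001, 0.0005, -0.0015, -0.0005, -0.0406, 0.0004]
[0.0008, 0.0005, -0.0015, -0.0005, -0.0406, 0.0004]
[0.0005, 0.0005, -0.0015, -0.0005, -0.0406, 0.0004]
[0.0002, 0.0005, -0.0015, -0.0005, -0.0406, 0.0004]
```

```bash
python3 -m crank '[[0.0013,0,-0.002,0,-0.04,0],[0.001,0,-0.002,0,-0.04,0],[0.0008,0,-0.002,0,-0.04,0],[0.001,0,-0.002,0,-0.04,0],[0.001,0,-0.002,0,-0.04,0]]'
python3 -m crank '[[0.002,0,-0.015,0,0,0],[0.003,0,-0.025,0,0,0],[0.003,0,-0.025,0,0,0],[0.003,0,-0.025,0,0,0],[0.001,0,-0.01,0,0,0]]'
python3 - <<'E'
from h import *
im,k=cam("scene"); t=np.array([-.973,-.231]);n=np.array([.231,-.973])
g=im[195:310,295:425]; m=(g.max(2)*0.55<g.min(2))&(g.max(2)>130)
for a,c,b in blob(m,12):
    q=atz(k,c+[295,195],16); d=q[:2]-[480,1.8]; print(a,c+[295,195],"tray",(d@t).round(1),(d@n).round(1))
E
python3 plan.py lip 531 -268.6 150 13.0 -8 10
```

```text
time: 27.48
tool_pos: [510.7, 10.7, 54.8]
tcp_rot: [-3.139, 0.137, 0.233]
contact_force: [-0.2, -0.4, -0.8]
grip_width: 18.0
finger_force: 30.0
time: 28.1
tool_pos: [536.4, 16.4, 153.4]
tcp_rot: [-3.14, 0.134, 0.233]
contact_force: [0.2, -0.4, -1.1]
grip_width: 18.1
finger_force: 30.0
4997 [377.2 229.1] tray -14.4 107.3
444 [368.7 221.9] tray -37.4 115.7
120 [298.  272.4] tray -88.1 -60.0
207 [354.1 294.8] tray 23.5 -51.6
855 [318.8 300.8] tray -23.0 -94.4
35 [422.9 293. ] tray 125.4 13.8
40 [342.3 295.4] tray 6.4 -63.3
21 [414.9 295.9] tray 116.1 0.9
68 [410.2 306.2] tray 118.6 -23.1
63 [380.4 306.8] tray 75.0 -50.6
now [536.7  16.4 153.9] lip [418.2 -11.7 163.1] rpy [-179.9    7.6   13.3] w 17.8 t 28.15
[0.0052, 0.0277, 0.0007, -0.0, -0.0007, 0.0006]
[0.0052, 0.0277, 0.0007, -0.0, -0.0007, 0.0006]
[0.0052, 0.0277, 0.0007, -0.0, -0.0007, 0.0006]
[0.0052, 0.0277, 0.0007, -0.0, -0.0007, 0.0006]
[0.0053, 0.0277, 0.0007, -0.0, -0.0007, 0.0006]
[0.0053, 0.0277, 0.0007, -0.0, -0.0007, 0.0006]
[0.0053, 0.0277, 0.0007, -0.0, -0.0007, 0.0006]
[0.0053, 0.0277, 0.0007, -0.0, -0.0007, 0.0006]
[0.0053, 0.0276, 0.0007, -0.0, -0.0007, 0.0006]
[0.0053, 0.0276, 0.0007, -0.0, -0.0007, 0.0006]
```

No balls show in the tray, so both should be in the scoop. I'll carry them to the cup.

```bash
python3 -m crank '[[0.0026,0.014,0.0003,0,0,0],[0.0052,0.0277,0.0007,0,0,0],[0.0052,0.0277,0.0007,0,0,0],[0.0052,0.0277,0.0007,0,0,0],[0.0052,0.0277,0.0007,0,0,0]]'
python3 -m crank '[[0.0052,0.0277,0.0007,0,0,0],[0.0052,0.0277,0.0007,0,0,0],[0.0052,0.0277,0.0007,0,0,0],[0.0052,0.0277,0.0007,0,0,0],[0.0052,0.0277,0.0007,0,0,0]]'
python3 -m crank '[[0.0026,0.014,0.0003,0,0,0],[0,0,0,0,0,0]]'
python3 plan.py lip 532 -268.4 110 13.0 0 4
```

```text
time: 28.78
tool_pos: [586.5, -101.5, 144.3]
tcp_rot: [-3.139, 0.138, 0.232]
contact_force: [0.3, -0.5, -0.8]
grip_width: 17.9
finger_force: 30.0
time: 29.4
tool_pos: [642.8, -230.4, 136.8]
tcp_rot: [-3.138, 0.138, 0.232]
contact_force: [0.7, 0.2, -1.0]
grip_width: 17.9
finger_force: 30.0
time: 29.65
tool_pos: [648.2, -243.4, 135.8]
tcp_rot: [-3.138, 0.138, 0.231]
contact_force: [0.3, 0.7, -1.1]
grip_width: 17.7
finger_force: 30.0
now [ 648.2 -243.4  135.8] lip [ 529.6 -271.2  145.6] rpy [-179.8    7.9   13.2] w 17.7 t 29.65
[0.0017, -0.0004, 0.0045, -0.0008, 0.0344, 0.0009]
[0.0013, -0.0004, 0.0046, -0.0008, 0.0344, 0.0009]
[0.001, -0.0004, 0.0046, -0.0008, 0.0344, 0.0009]
[0.0007, -0.0004, 0.0047, -0.0008, 0.0344, 0.0009]
```

```bash
python3 -m crank '[[0.0017,-0.0004,0.0045,0,0.034,0],[0.0013,-0.0004,0.0046,0,0.034,0],[0.001,-0.0004,0.0046,0,0.034,0],[0.0007,-0.0004,0.0047,0,0.034,0],[0,0,0,0,0,0]]'
python3 plan.py lip 532 -268.6 108 13.0 48 10
```

```text
time: 30.28
tool_pos: [650.6, -238.9, 118.6]
tcp_rot: [-3.138, 0.001, 0.232]
contact_force: [-0.3, 0.6, -0.9]
grip_width: 17.5
finger_force: 30.0
now [ 650.6 -238.9  118.6] lip [ 531.9 -267.   111.7] rpy [-1.798e+02  1.000e-01  1.330e+01] w 17.5 t 30.275
[-0.001, 0.0002, -0.0098, -0.0005, 0.0839, 0.0004]
[-0.0011, 0.0002, -0.0098, -0.0005, 0.0839, 0.0004]
[-0.0011, 0.0002, -0.0098, -0.0005, 0.0839, 0.0004]
[-0.0011, 0.0002, -0.0098, -0.0005, 0.0839, 0.0004]
[-0.0012, 0.0002, -0.0099, -0.0005, 0.0839, 0.0004]
[-0.0012, 0.0002, -0.0099, -0.0005, 0.0839, 0.0004]
[-0.0012, 0.0002, -0.0099, -0.0005, 0.0839, 0.0004]
[-0.0012, 0.0002, -0.0099, -0.0005, 0.0839, 0.0004]
[-0.0013, 0.0002, -0.0099, -0.0005, 0.0839, 0.0004]
[-0.0013, 0.0002, -0.0099, -0.0005, 0.0839, 0.0004]
```

```bash
python3 -m crank '[[-0.001,0,-0.01,0,0.084,0],[-0.001,0,-0.01,0,0.084,0],[-0.001,0,-0.0098,0,0.084,0],[-0.001,0,-0.0098,0,0.084,0],[-0.001,0,-0.0098,0,0.084,0]]'
python3 -m crank '[[-0.001,0,-0.0098,0,0.084,0],[-0.001,0,-0.0098,0,0.084,0],[-0.001,0,-0.0098,0,0.084,0],[-0.001,0,-0.0098,0,0.084,0],[-0.001,0,-0.0098,0,0.084,0]]'
python3 -m crank '[[0,0,0,0,0,0],[0,0,0,0,0,0],[0,0,0,0,0,0],[0,0,0,0,0,0]]'
python3 -m crank '[[0.005,-0.002,-0.006,0,-0.14,0],[0.0056,-0.002,-0.003,0,-0.14,0],[0.006,-0.002,0.002,0,-0.14,0],[0.006,-0.002,0.001,0,-0.14,0],[0.006,-0.002,0,0,-0.14,0]]'
python3 -m crank '[[0.006,-0.002,-0.01,0,-0.138,0],[0,0,0,0,0,0]]'
python3 plan.py tcp 425 0 234 13 0 8
```

```text
time: 30.9
tool_pos: [638.9, -242.1, 167.4]
tcp_rot: [-3.14, -0.423, 0.232]
contact_force: [-0.4, -0.1, -1.8]
grip_width: 17.8
finger_force: 30.0
time: 31.52
tool_pos: [608.7, -249.4, 205.3]
tcp_rot: [-3.14, -0.844, 0.233]
contact_force: [-0.3, 0.1, -1.9]
grip_width: 17.7
finger_force: 30.0
time: 32.02
tool_pos: [609.3, -249.4, 204.8]
tcp_rot: [-3.14, -0.841, 0.232]
contact_force: [0.3, -0.4, -0.4]
grip_width: 18.0
finger_force: 30.0
time: 32.65
tool_pos: [625.5, -234.9, 223.3]
tcp_rot: [-3.14, -0.15, 0.234]
contact_force: [-0.2, 0.9, -1.8]
grip_width: 17.7
finger_force: 30.0
time: 32.9
tool_pos: [631.3, -230.7, 232.9]
tcp_rot: [-3.139, -0.018, 0.238]
contact_force: [0.1, 0.8, -2.0]
grip_width: 17.6
finger_force: 30.0
now [ 631.3 -230.7  232.9] lip [ 512.8 -259.4  223.7] rpy [-179.8   -1.    13.6] w 17.6 t 32.9
[-0.0183, -0.0341, -0.0004, -0.0004, -0.0023, 0.0014]
[-0.0183, -0.0341, -0.0003, -0.0004, -0.0023, 0.0014]
[-0.0183, -0.0341, -0.0003, -0.0004, -0.0023, 0.0014]
[-0.0184, -0.034, -0.0003, -0.0004, -0.0023, 0.0014]
[-0.0184, -0.034, -0.0003, -0.0004, -0.0023, 0.0014]
[-0.0185, -0.034, -0.0002, -0.0004, -0.0023, 0.0014]
[-0.0185, -0.034, -0.0002, -0.0004, -0.0023, 0.0014]
[-0.0186, -0.0339, -0.0002, -0.0004, -0.0023, 0.0014]
```

```bash
python3 -m crank '[[-0.018,-0.034,0,0,-0.002,0.001],[-0.018,-0.034,0,0,-0.002,0.001],[-0.018,-0.034,0,0,-0.002,0.001],[-0.018,-0.034,0,0,-0.002,0.001]]'
python3 -m crank '[[-0.018,-0.034,0,0,-0.002,0.001],[-0.018,-0.034,0,0,-0.002,0.001],[-0.018,-0.034,0,0,-0.002,0.001],[-0.018,-0.034,0,0,-0.002,0.001],[0,0,0,0,0,0]]'
python3 w.py pics/w9.png; python3 - <<'E'
from h import *
def bl(g,n,off):
    g=g.astype(int); m=(g.max(2)-g.min(2)<50)&(g.max(2)>140)
    print(n,[(a,(c+off).tolist()) for a,c,b in blob(m,6)])
for f in("w8","w9"):
    w=cv2.imread(f"pics/{f}.png"); bl(w[50:215,305:350],f+" tray",[305,50])
    bl(w[150:215,560:625],f+" cup",[560,150])
old=cv2.imread("pics/q8.png")[300:,538:]; o=cv2.resize(old,(55,55),interpolation=cv2.INTER_AREA); bl(o[20:45,10:38],"top old",[10,20])
im,k=cam("top"); g=im[210:265,435:490]; bl(g[20:45,10:38],"top new",[10,20]); 
H=lambda x:"\n".join("".join(".:-=+*#%@"[min(8,int(v)//28)] for v in r) for r in x)
print(H(g[18:46,8:40,1])); print(); print(H(o[18:46,8:40,1]))
E
```

```text
time: 33.4
tool_pos: [525.6, -115.7, 232.1]
tcp_rot: [-3.137, -0.01, 0.23]
contact_force: [0.1, 0.3, 0.1]
grip_width: 18.0
finger_force: 30.0
time: 34.02
tool_pos: [424.1, 1.0, 232.5]
tcp_rot: [-3.137, -0.002, 0.228]
contact_force: [0.3, -0.4, -0.9]
grip_width: 18.1
finger_force: 30.0
w8 tray [(np.int32(199), [310.2, 143.6]), (np.int32(251), [329.1, 143.7])]
w8 cup [(np.int32(182), [565.7, 156.2]), (np.int32(17), [584.5, 150.5]), (np.int32(21), [604.0, 150.0]), (np.int32(67), [605.2, 192.3]), (np.int32(50), [623.3, 200.9]), (np.int32(10), [600.0, 213.7])]
w9 tray []
w9 cup [(np.int32(457), [581.0, 155.3]), (np.int32(61), [598.7, 167.6]), (np.int32(27), [623.6, 201.8])]
top old [(np.int32(9), [11.8, 20.4]), (np.int32(17), [18.4, 30.9]), (np.int32(58), [28.4, 37.9])]
top new [(np.int32(12), [12.3, 20.6]), (np.int32(41), [19.0, 26.6]), (np.int32(10), [20.2, 35.9]), (np.int32(52), [32.5, 36.5])]
*******##*+*++=====++++++++++=++
*******##++++++=++++==+++==+++=+
******#*==+=--::---=+++=++==+++=
***+***=:==-:::-::::-+++=+++=+++
+====+=::+=-:-------:--++++++=++
+---=-:-=*#*+--------::-=+++++
[... 953 characters left out ...]
=++++++
*+=-::--=+=-------------:-==+++=
**=::---=+=-------------::-=+++=
*+-:----=+=--------------::-=+++
+-::----=+=---------------:--=++
=-::-----+=---------------:---++
-::------+=----------------:--=+
-::------=+=--------------::--=+
-::------=+=---------------:---+
-::-------+=---------------:---=
-::-------=+=----=++**+---::----
-::--------++=--=+*###*+=-::---=
--:::------=+=--+*######=-::-===
--::--------=+==+*##%%%#+-::-===
=-:::--------=+=+*##%%%#*=:--===
=--::---------=++**#####+-:-==-=
==--::---------=+**####*=:-----=
-=+=:::---------=+*****=-:-----=
=-==--::---------=+**+=-:-------
------::::---------==+=======--=
-::::--::::----:--::-===+++++++*
--:::---:::::-::-------=====+==*
```

```bash
python3 - <<'E'
from h import *
w=cv2.imread("pics/w9.png"); im,k=cam("scene")
H=lambda x:"\n".join("".join(" .:-=+*#%@"[min(9,int(v)//25)] for v in r) for r in x)
print(H(im[168:208,415:460,1])); print(); print(H(w[140:222:2,555:640,1]))
E
```

```text
@@%*+++++****+***############%%###*+++#%%%%%%
%%%%@#++++++++++*++**#*#%#%%%##*++++++#%%%%%%
####%*=+++=+*************++******++*+*#%%%%%%
#####*==+*+=++**************++****+++*%%%%%%%
%#%%%*==+***+++**************++**+++*#%%%%%%%
%%%%%*=+******=+++++**********++*+++*%%%%%%%%
%%%%%*=+++++**++*+=++++++***++++***+#%%%%%%%%
%%%%%*++++=+******##***+==**##****++#%%%%%%%@
%%%%#++=+++++***++*******#%%%%##*+=+#@%%%%%@@
%%%%#*++***+=--------=++*#%%%%##****%%%%%%%%@
%%%%#+++++=----=--=-=--+*####***+++#%%%%%%%%%
%%%%#+=+=----=====--==-=+++***#**++%@%%%%@%%%
%%%%#+=-:----===========**####**+=*%%%%@@@%%%
%#%%#+--=+++============++****+=-+#@@%%@@@@%%
##%%#=:-*#%%#+============++++=++=#@%%%@@@%%%
%%%%#=-+*#%%%#*--==============+++%@%%%%%%%%%
%%%@#-=**#%%%#*+======+=======--=#@%%%%%%%%%%
%%%@#==*##**###+=====+*+++++++---*%%%%%%%%%%%
%%%@#-=**##++**+=====+#*+*+++=-:-=-*@%%%%%%%%
%%%%#::=***#*+========*+**+====-===*@@%%%%%%%
%%%%*::-++***++===-==-==+++++=--====*@%%%%%%%
%%##+:::-==++==========+++++=---=====*%%%%%%%
#*+==:::---==--=============----=====-*%%%%%%
#+---::::-----============---:-======-*%%%
[... 3566 characters left out ...]
#**++++=++++
---:.:..:..........:::::::::::::::::::::::::....:::::-:--:--========+*##**+++==++++++
---::...............::::::----:::::::::::::::::-::-------::---======+****++==+*++++++
----:::............::::::::--=-=----------------------====--=========++++++++++++++++
-------:...........::::::::----=-=-=----------------================-=+***+++++++++++
--------::.........::::::::-----========---------===========--========+****++++++++==
---:::--:::::::.:.:.::::::::::-------===-=-=+++++=====-======-========+****+++===++++
--::----------::::.:::::::::::::::---====+**********++==--=============++++++++++++++
---------========------::::----:-==++*####***************++=====---=====++****+++++++
```

```bash
python3 - <<'E'
from h import *; import pickle
kw=pickle.load(open("k.pkl","rb")); _,ks=cam("scene"); _,kt=cam("top")
for n,k,ps in [("scene",ks,[(426,184.5),(442,177),(439.5,187)]),("wrist",kw,[(598,168),(605.5,192),(627,198)]),("top",kt,[(454,236.6),(467.5,246.5),(455+5,246)])]:
  for p in ps: print(n,p,atz(k,p,13)[:2].round(1))
im,k=cam("top"); g=im[225:262,440:480]
for ch in (0,2):
  print("\n".join("".join(" .:-=+*#%@"[min(9,int(v)//25)] for v in r) for r in g[...,ch]))
E
```

```text
scene (426, 184.5) [ 530.1 -265.4]
scene (442, 177) [ 520.2 -306.5]
scene (439.5, 187) [ 505.6 -278.8]
wrist (598, 168) [ 528.5 -267.7]
wrist (605.5, 192) [ 507.7 -285.7]
wrist (627, 198) [ 507.  -309.9]
top (454, 236.6) [ 528.5 -264.4]
top (467.5, 246.5) [ 507.5 -291. ]
top (460, 246) [ 508.7 -275.6]
++++++++++++++=++=--=------=====-====-==
++++++++++++++**+--=========--====-===-=
++++++++++++++++=---=--=--===---==--===-
+++++++++++++=+=------=========--===-===
++++++++++++-====--====--===--===-===-==
+++++++++++--=-.:..:::-==--==--===-===-=
+++++===++-:--:.::::::.:-=--===-===-==:=
+++=----=-..==::::::::::::======-==-====
+++=-::-:.:-**+=:::::::::.:-=====-======
+++=--::.:--#***+-::::::::.::=-==-===-==
++++=-:..--=#*##*=::::::::::.-====-=====
+++++-..::-=#%##*+-:::::::::.::===-==-==
++++-:.::--=####*+-:::::::::..:--==-==--
++++-..::-:-##***=:::::::::::.:::=====-=
+++-:.::::--****+-::::::::::::.::==-==-=
=+-::..:::--**++-:::::::::::::.:::====-=
=+-:...:::::=+-::::::::::::::..:::====-=
++-:...:::::.=-::::::::::::-:...::=-==-=
+-::..:::::.:=+-::::::-:-=+*++-.::--==-=
+-::..::::::.-+=::
[... 1536 characters left out ...]
+=+
*---::-==--=--*#***=+=-=*##%%%##=---+==+
**=-::-==-===--***+=*=-+*#%%%%%#=--+++++
**=-:::-==-=-=-=#*===--+*##%%%%#=--++++=
**=--::-==-=-=--+#+=--:=**##%##*---+=+==
**=--::.--=======**++=:-+*#####+---==+=+
**-----::-======--+++---=+****+----=+++=
***--+-::-===-=---==++=---=++=----:-++++
***-:-+-:::-------=--=+=-:::-------==-+#
**+-::-+-:::------==---+++=---:--::+*###
*+++-::-+-::::-==--=-----====+=+++####**
*++*-:---+-:::::::--:-::::---=====*****#
+++**-:------::::------=---------*******
+++**-::----+-::::::-=====-----:+*******
++++**-:-----::::::::--===-----+********
+++++++*-::-:::..::::---====--**********
+++++++*+-:::::.....:::-------**********
+++++++***+-:.....:::::::::-*##*********
```

```bash
python3 - <<'E'
from h import *; import pickle
kw=pickle.load(open("k.pkl","rb")); _,ks=cam("scene"); _,kt=cam("top")
print(tri(ks,(442,177),kt,(467.5,246.5)),tri(kw,(627,198),kt,(467.5,246.5)))
print(tri(ks,(439.5,187),kt,(460.5,246)),tri(ks,(426,184.5),kt,(454,236.6)))
E
python3 plan.py tcp 560 230 150 -5 0 7
```

```text
(array([ 504.785926  , -281.66288702,   39.3148755 ]), np.float64(2.0539534330758817)) (array([ 504.50691726, -280.22350238,   46.66345341]), np.float64(3.1520730305631313))
(array([ 507.09525211, -277.64669574,   13.03061451]), np.float64(3.7269401796161925)) (array([ 528.41067852, -263.40108287,   15.4474526 ]), np.float64(0.8112354465284715))
now [426.7  -0.8 232.5] lip [307.8 -28.1 225.5] rpy [-179.8   -0.    12.9] w 18.2 t 34.425
[0.0259, -0.0278, 0.0119, -0.0006, 0.0001, 0.0447]
[0.0247, -0.029, 0.0119, -0.0006, 0.0001, 0.0447]
[0.0234, -0.03, 0.0119, -0.0006, 0.0001, 0.0447]
[0.022, -0.0311, 0.0119, -0.0006, 0.0001, 0.0447]
[0.0206, -0.032, 0.0118, -0.0006, 0.0001, 0.0447]
[0.0191, -0.0329, 0.0118, -0.0006, 0.0001, 0.0447]
[0.0176, -0.0337, 0.0118, -0.0006, 0.0001, 0.0447]
```

All three balls are confirmed in the cup: two on the bottom and one stacked at about z = 40 mm. Now I'll return the scoop to its original spot.

```bash
python3 -m crank '[[0.026,-0.028,0.01,0,0,0.045],[0.025,-0.029,0.01,0,0,0.045],[0.0234,-0.03,0.01,0,0,0.045],[0.022,-0.031,0.01,0,0,0.045],[0.02,-0.032,0.01,0,0,0.045]]'
python3 -m crank '[[0.019,-0.033,0.01,0,0,0.045],[0.0176,-0.034,0.01,0,0,0.045],[0,0,0,0,0,0]]'
python3 plan.py tcp 572 268 34 -5 0 5
```

```text
time: 35.05
tool_pos: [522.3, 165.6, 182.6]
tcp_rot: [-3.138, 0.001, 0.0]
contact_force: [0.8, 0.0, -0.0]
grip_width: 18.0
finger_force: 30.0
time: 35.42
tool_pos: [559.7, 232.6, 161.7]
tcp_rot: [-3.138, 0.003, -0.086]
contact_force: [-0.2, -0.1, -1.1]
grip_width: 17.9
finger_force: 30.0
now [559.7 232.6 161.7] lip [438.1 243.2 155. ] rpy [-179.8    0.2   -4.9] w 17.9 t 35.425
[0.0019, -0.0072, 0.0256, -0.0007, 0.0006, 0.0002]
[0.0019, -0.0072, 0.0255, -0.0007, 0.0006, 0.0002]
[0.0019, -0.0072, 0.0255, -0.0007, 0.0006, 0.0002]
[0.0019, -0.0072, 0.0255, -0.0007, 0.0006, 0.0002]
[0.0018, -0.0072, 0.0255, -0.0007, 0.0006, 0.0002]
```

```bash
python3 -m crank '[[0.002,-0.007,0.0255,0,0,0],[0.002,-0.007,0.0255,0,0,0],[0.002,-0.007,0.0255,0,0,0],[0.002,-0.007,0.0255,0,0,0],[0.002,-0.007,0.0255,0,0,0]]'
python3 -m crank '[[0,0,0.004,0,0,0],[0,0,0,0,0,0]]'
python3 -m crank '[[0,0,0.002,0,0,0],[0,0,0,0,0,0]]'
python3 -m crank '[[0,0,0.001,0,0,0],[0,0,0,0,0,0]]'
```

```text
time: 36.05
tool_pos: [572.5, 264.5, 35.6]
tcp_rot: [-3.138, 0.001, -0.089]
contact_force: [-0.3, -0.1, -0.8]
grip_width: 17.8
finger_force: 30.0
time: 36.3
tool_pos: [572.5, 264.9, 32.7]
tcp_rot: [-3.138, 0.001, -0.088]
contact_force: [0.1, -1.1, -0.3]
grip_width: 17.5
finger_force: 30.0
time: 36.55
tool_pos: [572.7, 265.4, 31.1]
tcp_rot: [-3.137, -0.0, -0.088]
contact_force: [0.7, 0.7, -1.5]
grip_width: 17.7
finger_force: 30.0
time: 36.8
tool_pos: [572.4, 265.5, 29.4]
tcp_rot: [-3.138, 0.001, -0.088]
contact_force: [-0.0, -0.8, -0.8]
grip_width: 17.9
finger_force: 30.0
```

```bash
python3 -m crank '[[0,0,0.0015,0,0,0],[0,0,0,0,0,0]]'
python3 -m crank '[[0,0,0.001,0,0,0],[0,0,0,0,0,0]]'
python3 -m crank '[[0,0,0.0008,0,0,0],[0,0,0,0,0,0]]'
```

```text
time: 37.05
tool_pos: [572.5, 265.6, 27.9]
tcp_rot: [-3.138, 0.001, -0.088]
contact_force: [0.2, 0.3, 1.4]
grip_width: 18.0
finger_force: 30.0
time: 37.3
tool_pos: [572.8, 265.7, 27.3]
tcp_rot: [-3.137, -0.0, -0.088]
contact_force: [1.1, -0.8, 4.9]
grip_width: 17.6
finger_force: 30.0
time: 37.55
tool_pos: [573.2, 265.7, 26.6]
tcp_rot: [-3.137, -0.001, -0.088]
contact_force: [1.6, -0.6, 5.6]
grip_width: 17.7
finger_force: 30.0
```

```bash
python3 -m crank '[[0,0,0,0,0,0],[0,0,0,0,0,0],[0,0,0,0,0,0],[0,0,0,0,0,0],[0,0,0,0,0,0]]' 100
python3 -m crank '[[0,0,0,0,0,0],[0,0,0,0,0,0],[0,0,-0.02,0,0,0],[0,0,-0.04,0,0,0],[0,0,-0.06,0,0,0]]'
python3 -m crank '[[0,0,0,0,0,0],[0,0,0,0,0,0]]'
python3 w.py pics/w10.png; python3 - <<'E'
from h import *; import pickle
np.set_printoptions(precision=1,suppress=True)
k=pickle.load(open("k.pkl","rb")); im=cv2.imread("pics/w10.png"); h=cv2.cvtColor(im,cv2.COLOR_BGR2HSV)
m=((h[...,0]<8)|(h[...,0]>172))&(h[...,1]>150); m[:150]=0; m[:,:270]=0;m[:,360:]=0
for a,c,b in blob(m,200):
    ys=np.argwhere(b)[:,0]; print("wrist handle",a,c,ys.min(),ys.max()); print(" tip",atz(k,(c[0],ys.min()),78)," start",atz(k,(c[0],ys.max()),52))
imt,kt=cam("top"); g=imt[225:262,440:480,1]; print("cup ball C bright max",g[20:26,20:34].max(), g[8:16,10:20].max())
E
```

```text
time: 38.17
tool_pos: [572.3, 265.5, 25.9]
tcp_rot: [-3.138, 0.001, -0.088]
contact_force: [0.1, -0.1, 0.8]
grip_width: 63.1
finger_force: 0.0
time: 38.8
tool_pos: [571.3, 264.6, 145.4]
tcp_rot: [-3.139, 0.005, -0.088]
contact_force: [0.4, 0.3, 0.2]
grip_width: 91.5
finger_force: 0.0
time: 39.05
tool_pos: [572.1, 264.9, 145.7]
tcp_rot: [-3.138, 0.001, -0.088]
contact_force: [-0.5, -0.1, -1.1]
grip_width: 92.0
finger_force: 0.0
wrist handle 2459 [313.5 226.6] 178 276
 tip [620.  260.9  78. ]  start [545.8 267.6  52. ]
cup ball C bright max 223 223
```

The handle reads as it did before the grasp (rows 178–276 against 176–275), so the scoop is flat on the mat and free, and the balls are in the cup. Handing in.

```bash
python3 -c "
from plant import bot
print(bot.close_job())"
```

```text
the job is handed in; nothing more can be done
None
```

I handed the job in at about 39 s; the verdict was not shown. By camera measurement all three balls are in the standing cup (it took two scoops) and the scoop is back flat on the mat and released; I didn't re-check the tape or tin.

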